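# Check in the herb tin at the serving bench's leaning scanner

### The job

Check in the green herb tin before serving: pick it up and lower it into the scanner's leaning V-cradle, turned so that its white code label squarely faces the reader's window, and let go only once it stands on the cradle's floor, leaning as the cradle does. With the tin home, resting in the V and let go, press the reader's flat orange key with the fingers, a light push of about 6 N kept up for half a second and never more than 40 N, then move away. Do not tip the tin over, and leave everything else on the bench where it is.

Things in the scene. Friction and masses are not known exactly. Their poses are not given: they have to be found in the camera images.
- tin_center (a point): Centre (on the axis, half-way up) of the herb tin: green, green lid, diameter 58, height 140, 0.2 to 0.42 kg, upright at the start. Its z axis is the tin's axis (up), its x axis points out through the middle of the white code label. A white stripe on the lid also points to the code.
- tin_code (a point): Middle of the white code label with black bars, on the tin's curved side, 29 from the axis on the tin's +x side and 40 above its underside; the label runs from 10 to 90 above the underside and 35 round the side.
- cradle: Fixed scanner cradle, leaning 30 degrees. Origin: where the centre of the tin's underside rests when home, 52 above the bench. z: axis of a tin that is home (up, leaning over to the robot's side); y: level; x: away from the robot, rising. Aluminium floor plate at z = 0, x +-45, y +-38. Two steel plates (z 0 to 60) form a V on the -x side, touching the tin at x -22, y +-19; +x side and top are open.
- scanner: The whole scanner, fixed: black foot on the bench, the leaning cradle and, on the cradle's -y side, a grey reader block that leans with it (in the cradle's frame x +-45, y -55 to -130, top at z 65). Origin on the bench, 52 straight below the cradle's origin; z up. A tin let go in the cradle stays in the V by its weight.
- window (a point): Middle of the reader's black window (44 x 34, with a red line across), on the reader's face that looks to the cradle: in the cradle's frame at x 0, y -55, z 40, looking to +y.
- key: Orange flat membrane key, 34 x 34, on the reader's top, which slopes with the cradle: axes as the cradle's. Origin: centre of its underside, in the cradle's frame at x 0, y -92.5, z 66.5; its top face is 5 further along z. Pressed along -z it gives 1.5 mm on a spring of 2.5 N per mm (3.75 N at the stop), then is hard.
- red_tin: Red tin with a steel lid and plain paper band, no code; diameter 58, height 140. Origin at the centre of its underside. Bystander.
- yellow_tin: Yellow tin with a steel lid and plain paper band, no code; diameter 58, height 140. Origin at the centre of its underside. Bystander.
- plate: White plate, diameter 180, height 22. Origin at the centre of its underside. Bystander.
- cup: Blue cup, diameter 72, height 80. Origin at the centre of its underside. Bystander.
- spatula: Serving spatula lying on the bench, 280 long along its x axis. Bystander.
- spoon: Serving spoon lying on the bench, 200 long along its x axis. Bystander.

How it is judged:
By the outcome, as a careful person would: the job done as asked, in the order asked, and still so for the second after the job is handed in, with the robot touching nothing.
It also fails if it takes over 46 s, if anything falls off the work surface, if the arm or the gripper's body presses on something with over 40 N, if the wrist force passes 120 N, or if a joint passes its speed limit or range.

### The arm

A 6-joint arm with a two-finger parallel gripper is mounted at the origin on the work surface. World frame = base frame: x ahead of the robot, y to its left, z up, the work surface at z = 0. Lengths are in m, angles in rad, forces in N, time in s.
With the tool pointing down it reaches from about 0.25 to 0.725 m from the base axis. Payload 4 kg.
Tool frame: the origin (TCP) lies at the very end of the fingers, on their centre line; the grasp point (between the pads) lies 19 mm behind it; z points along the fingers, y is the line along which they close (so a half turn about z gives the same grasp; the last joint's range is limited). The gripper opens to 85 mm and grips with 20 to 120 N. Pads are 22 mm wide; open, the fingers measure 114 mm over their backs; the gripper's body (76 mm by 85 mm) begins 54 mm behind the grasp point. The pads swing forward as they close: fully open they stand 13 mm farther back than shut.
Start: joints at [-1.175, 0.241, 0.005, 1.335, 0, 1.571], TCP at [0.193, -0.461, 0.195] pointing down, gripper open.
Joint ranges: [-2.72, 2.72], [-1.05, 1.87], [-1.09, 1.28], [-1.99, 2.15], [-1.42, 1.44], [-3.14, 3.14]. Speed limits (rad/s): [2.79, 2.79, 3.14, 3.14, 3.14, 3.14].

### API

Orientations are given as a unit quaternion [x, y, z, w].
In Python, from workcell import bot, vision, workorder, boxes_of gives the robot as it stands.
- The arm moves only by the tool send_rows, never from a script. Its argument "motion" is text: rows parted by semicolons, each of 5 numbers parted by spaces: the closure, from -1 (fully open) to 1 (shut), so that 0 is half open, then the shift along the tool's x, y, z in cm, then the turn about the tool's z in rad. In form: claw x y z twist; .... A call has 1 to 5 rows; each row is the pose to reach, as a shift and turn from the pose commanded when the call began, along the tool's axes at that moment; what a row does not reach only later rows make up. A row lasts 1/10 s, in which the tool goes at most 50 mm and 8.59 degrees, less where a joint would pass 70% of its speed; a pose out of reach is approached as far as the arm can. A call with a gripper value outside its range is refused whole. The fingers move at their own pace and stop on an object; the grip force is fixed at half the most. Time passes only in rows, so rows that repeat a pose let the fingers close. It gives the time, the measured TCP pose, the force, the opening and the grip force at its end, in the units of the state.
- bot.get_obs(): the state, without advancing time (a new reading comes with each control period).
- vision.camera(name): name is "scene" or "side" or "wrist"; returns the picture (420x560x3 uint8, red, green, blue); there is no depth.
- vision.camera_model(name): a dict with "fov_y" (degrees; the focal length in pixels is half the picture's height over the tangent of half this angle, whatever the lens; pixels are square), "cx", "cy" (the principal point, pixels), "world_from_camera" (4x4, takes a point from camera to world coordinates); the wrist camera has in their place "hand_eye" (4x4, takes a point from camera to tool coordinates, whose origin is the TCP and whose axes are the flange's). Camera axes: x right, y down, z forward; pixel columns grow to the right and rows downward; lengths in m; the calibration is good to about 2 mm. The wrist camera is an equidistant fisheye: a pixel r from the principal point sees the ray r / f radians off the axis. A picture is of the moment at which its call begins: read the wrist's pose just before it. camera_model takes no time and is no camera call.
- workorder.job_done(): hands the job in; it is judged then, once.
Trained networks look in the newest picture that a camera, given by its name, has taken for a name from the list of things; names that differ only in an ending like _2 or _b are one class to them, and where a whole thing is asked for, a point or a joint stands for the part that bears it (a point fixed in the world has none). Each returns a list of dicts, best first, with "conf" (0 to 1); they miss things now and then, are a little off and sometimes report something else, mostly with a low value. They report only what shows in the picture. A call takes as long as a camera call.
- boxes_of(camera, target): "rect" ([centre column, centre row, width, height] in pixels, round what is visible of it).
The state is a dict: "clock": time; "joint_pos": joint angles; "joint_vel": joint speeds; "tau": joint torques, N m; "eef_pos": TCP position; "tool_rot": TCP orientation; "ft_force": force on the tool from outside, world axes, zero at the start; "ft_torque": the same for the moment, N m; "grip_width": finger opening in m; "grasp_force": force on a finger pad.
Only numpy, scipy, OpenCV 4.12 (cv2) and the standard library are available. Lean on these libraries where they do the work, as an engineer would, in place of code of your own. Each camera call takes 0.05 s, during which the arm holds its last target. There are 200 camera calls.

## Working session

There is one attempt and no reset: what is moved stays moved. The work goes in short steps, Python scripts to look and compute and a tool call to move; the robot and the scene stay as the last step left them, time stands still between calls to the robot, and variables do not carry over. Pictures are saved under pics/ and viewed, at most 10 in all, crops included, and the job is handed in when it is done.

Besides the shell and the picture viewer there is one more tool, called after ">>>" by a JSON object that holds its "op" and its "data". send_rows: Moves the arm, as the interface text tells. Its arguments: {"type":"object","properties":{"motion":{"type":"string"}},"required":["motion"]}

```bash
ls; mkdir -p pics
python3 - <<'E'
from workcell import bot, vision, workorder, boxes_of
import cv2,numpy as np
o=bot.get_obs()
for k in o: print(k,np.round(o[k],3))
ims=[]
for c in ("scene","side"):
    im=vision.camera(c); cv2.imwrite(f"pics/{c}0.png",im[:,:,::-1])
    m=vision.camera_model(c); print(c,m)
    for t in ("tin_center","tin_code","cradle","scanner","window","key","red_tin","yellow_tin","cup","plate"):
        if c=="side" and t in("cup","plate","cradle"):continue
        print(t,[(np.round(d["rect"],1).tolist(),round(d["conf"],2)) for d in boxes_of(c,t)[:2]])
print(vision.camera_model("wrist"))
E
```

```text
pics
clock 0.0
joint_pos [-1.175  0.241  0.004  1.335 -0.     1.571]
joint_vel [-0.001 -0.001 -0.001  0.002  0.     0.001]
tau [ 0.0000e+00 -3.7232e+01  2.5241e+01  1.7000e-02  0.0000e+00  0.0000e+00]
eef_pos [ 0.192 -0.461  0.194]
tool_rot [ 0.98   0.197 -0.    -0.001]
ft_force [ 0.503  0.568 -0.143]
ft_torque [0.006 0.023 0.027]
grasp_force 0.0
grip_width 0.085
scene {'fov_y': 57.18873437804668, 'cx': 280.1891736839918, 'cy': 208.17762791393213, 'world_from_camera': array([[ 0.75744209,  0.41506947, -0.50398295,  1.03613435],
       [ 0.6526755 , -0.46101479,  0.60123211, -0.53959095],
       [ 0.0172095 , -0.78433583, -0.62009768,  0.68245263],
       [ 0.        ,  0.        ,  0.        ,  1.        ]])}
tin_center [([320.4, 204.1, 20.8, 58.5], 0.59)]
tin_code [([323.5, 207.5, 26.0, 52.6], 0.57)]
cradle [([188.0, 268.5, 101.8, 73.7], 0.8), ([353.8, 289.8, 83.2, 60.4], 0.52)]
scanner [([194.0, 287.6, 114.2, 105.5], 0.87)]
window []
key [([159.2, 259.7, 20.3, 9.2], 0.57), ([353.7, 290.9, 81.2, 64.0], 0.4)]
red_tin [([291.6, 180.6, 20.4, 50.2], 0.76)]
yellow_tin [([335.6, 160.3, 26
[... 706 characters left out ...]
, 0.46)]
scanner [([325.2, 182.1, 79.5, 71.8], 0.78)]
window [([331.4, 171.8, 57.5, 59.0], 0.96)]
key [([345.2, 153.9, 9.2, 10.7], 0.56)]
red_tin [([292.6, 260.7, 29.5, 65.8], 0.81)]
yellow_tin [([244.6, 315.9, 30.5, 71.2], 0.69), ([400.8, 178.1, 26.1, 33.1], 0.31)]
{'fov_y': 65.70646984690485, 'cx': 275.5624584724588, 'cy': 204.73413838935346, 'hand_eye': array([[ 6.31759983e-04, -9.61816723e-01, -2.73693610e-01,
         6.87905899e-02],
       [ 9.99999137e-01,  9.22974506e-04, -9.35253397e-04,
         2.19317203e-05],
       [ 1.15215458e-03, -2.73692782e-01,  9.61816476e-01,
        -1.78997936e-01],
       [ 0.00000000e+00,  0.00000000e+00,  0.00000000e+00,
         1.00000000e+00]])}
```

Run:
```python
import cv2
a=cv2.imread("pics/scene0.png");b=cv2.imread("pics/side0.png")
cv2.imwrite("pics/s1.png",cv2.resize(a[110:350,70:390],(800,600),interpolation=cv2.INTER_CUBIC))
cv2.imwrite("pics/s2.png",cv2.resize(b[120:360,170:490],(800,600),interpolation=cv2.INTER_CUBIC))
```

```text
(no output)
```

View pics/s1.png

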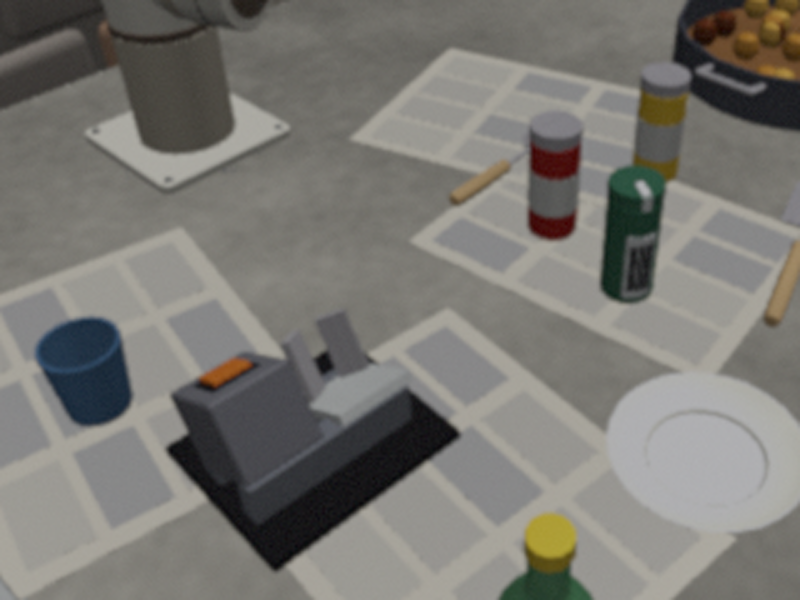

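View pics/s2.png

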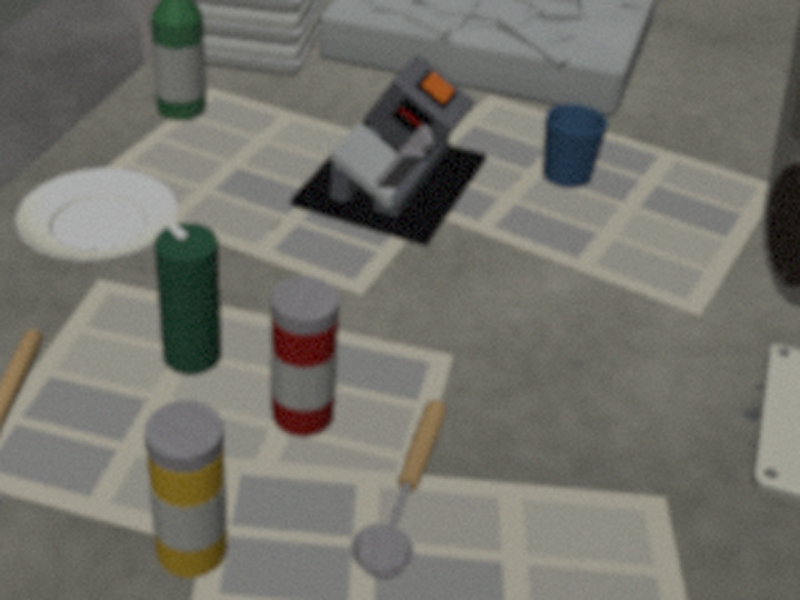

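The scene crop shows the green tin with its lid centre at full-image (324,183) and its label towards the scene camera. The red tin is right beside it, and the key is at (161,259). In the side view the lid is at (245,217) and the key at (345,155). I'll triangulate these next.

```bash
cat > h.py <<'E'
from workcell import bot, vision, workorder, boxes_of
import numpy as np, cv2
from scipy.spatial.transform import Rotation as R
def ray(c,px,T=None):
    m=vision.camera_model(c); f=210/np.tan(np.radians(m["fov_y"]/2))
    u=(np.array(px,float)-[m["cx"],m["cy"]])/f
    if c=="wrist":
        t=np.hypot(*u); d=np.r_[u/max(t,1e-9)*np.sin(t),np.cos(t)]; M=T@m["hand_eye"]
    else: d=np.r_[u,1]; M=m["world_from_camera"]
    d=M[:3,:3]@d; return M[:3,3],d/np.linalg.norm(d)
def tri(*rays):
    A=sum(np.eye(3)-np.outer(d,d) for o,d in rays); b=sum((np.eye(3)-np.outer(d,d))@o for o,d in rays)
    p=np.linalg.solve(A,b); return p,[1e3*np.linalg.norm(np.cross(p-o,d)) for o,d in rays]
def onz(r,z): o,d=r; return o+d*(z-o[2])/d[2]
def pose():
    o=bot.get_obs(); T=np.eye(4); T[:3,:3]=R.from_quat(o["tool_rot"]).as_matrix(); T[:3,3]=o["eef_pos"]; return T,o
def proj(c,P,T=None):
    m=vision.camera_model(c); f=210/np.tan(np.radians(m["fov_y"]/2))
    M=T@m["hand_eye"] if c=="wrist" else m["world_from_camera"]
    q=np.linalg.inv(M)@np.r_[P,1]; 
    if c=="wrist":
        r=np.hypot(q[0],q[1]); s=np.arctan2(r,q[2])/r
        return np.array([m["cx"]+f*q[0]*s,m["cy"]+f*q[1]*s])
    return np.array([m["cx"]+f*q[0]/q[2],m["cy"]+f*q[1]/q[2]])
E
python3 - <<'E'
from h import *
np.set_printoptions(precision=4,suppress=True)
S=lambda x,y:ray("scene",(70+x/2.5,110+y/2.5)); D=lambda x,y:ray("side",(170+x/2.5,120+y/2.5))
for n,a,b in [("lid",(636,183),(188,242)),("bot",(628,287),(190,357)),("stripe_end",(648,208),(175,226)),("key",(228,373),(438,87)),
 ("red lid",(555,127),(306,293)),("yel lid",(665,76),(186,424)),("footR",(458,434),(293,200)),("cup rim",(80,340),(576,118))]:
    print(n,*tri(S(*a),D(*b)))
for p in [(636,183),(648,208)]: print("S z.14",onz(S(*p),.14))
for p in [(188,242),(175,226)]: print("D z.14",onz(D(*p),.14))
for p in [(170,450),(278,566),(458,434)]: print("S foot",onz(S(*p),.006))
for p in [(293,200),(428,242),(485,157)]: print("D foot",onz(D(*p),.006))
E
```

```text
lid [0.6077 0.1393 0.1365] [np.float64(1.3117792815480924), np.float64(1.3117792815478986)]
bot [ 0.6099  0.1429 -0.0018] [np.float64(0.9042075653200476), np.float64(0.9042075653196053)]
stripe_end [0.6355 0.1173 0.1314] [np.float64(3.586939304088362), np.float64(3.5869393040882303)]
key [ 0.4978 -0.2745  0.1103] [np.float64(2.0893227506395764), np.float64(2.0893227506397105)]
red lid [0.4814 0.1652 0.1383] [np.float64(1.457797969325612), np.float64(1.4577979693256258)]
yel lid [0.5045 0.3414 0.1381] [np.float64(1.4459423662182578), np.float64(1.4459423662180555)]
footR [ 0.6194 -0.1341  0.0062] [np.float64(1.5368089286153757), np.float64(1.536808928615319)]
cup rim [ 0.3418 -0.3229  0.0809] [np.float64(0.20553776695039144), np.float64(0.20553776695017487)]
S z.14 [0.6116 0.1355 0.14  ]
S z.14 [0.6448 0.1088 0.14  ]
D z.14 [0.6043 0.1426 0.14  ]
D z.14 [0.6265 0.1257 0.14  ]
S foot [ 0.443  -0.3157  0.006 ]
S foot [ 0.608  -0.3256  0.006 ]
S foot [ 0.6208 -0.1334  0.006 ]
D foot [ 0.6184 -0.1355  0.006 ]
D foot [ 0.4509 -0.1211  0.006 ]
D foot [ 0.4396 -0.3162  0.006 ]
```

>>> {"op": "send_rows", "data": {"motion": "-1 4 -2.5 -1.2 -0.12; -1 8 -5 -2.4 -0.24; -1 12 -7.6 -3.6 -0.36; -1 16 -10.2 -5 -0.5; -1 20 -12.8 -6 -0.5"}}

```text
clock: 1.45
eef_pos: [0.3289, -0.2648, 0.2561]
tool_rot: [0.901, 0.434, 0.0, 0.001]
ft_force: [1.5, -1.3, -1.0]
grip_width: 0.0857
grasp_force: 0.0
```

```bash
cat >> h.py <<'E'
def togo(P,yaw_y=None):
    "tool-axis shift (cm) and twist to bring TCP to world P with tool y at yaw_y (deg)"
    T,o=pose(); s=T[:3,:3].T@(np.array(P)-T[:3,3])*100
    y=np.degrees(np.arctan2(T[1,1],T[0,1]))
    tw=None if yaw_y is None else -np.radians((yaw_y-y+180)%360-180)
    print("t",round(o["clock"],2),"tcp",np.round(T[:3,3],4),"y",round(y,1),"j6",round(o["joint_pos"][5],2),"F",np.round(o["ft_force"],1),"w",round(float(o["grip_width"]),4),"| shift",np.round(s,2),"twist",tw)
E
python3 -c "
from h import *
togo([.608,.141,.26],-38.5)"
```

```text
t 1.45 tcp [ 0.3289 -0.2648  0.2561] y -38.6 j6 1.57 F [ 1.5 -1.3 -1. ] w 0.0857 | shift [49.13 -3.49 -0.39] twist -0.001464854558934767
```

>>> {"op": "send_rows", "data": {"motion": "-1 4.9 -0.3 0 0; -1 9.8 -0.7 0 0; -1 14.7 -1 0 0; -1 19.6 -1.4 0 0; -1 24.5 -1.7 0 0"}}

```text
clock: 1.95
eef_pos: [0.4686, -0.0623, 0.2553]
tool_rot: [0.901, 0.433, 0.0, 0.0]
ft_force: [0.4, -1.1, 0.0]
grip_width: 0.0851
grasp_force: 0.0
```

>>> {"op": "send_rows", "data": {"motion": "-1 4.9 -0.3 0 0; -1 9.8 -0.7 0 0; -1 14.7 -1 0 0; -1 19.6 -1.4 0 0; -1 24.5 -1.7 0 0"}}

```text
clock: 2.45
eef_pos: [0.6084, 0.1396, 0.255]
tool_rot: [0.901, 0.433, 0.0, 0.0]
ft_force: [1.5, -0.7, 0.8]
grip_width: 0.0856
grasp_force: 0.0
```

```bash
python3 -c "
from h import *
T,o=pose(); im=vision.camera('wrist'); cv2.imwrite('pics/w1.png',im[:,:,::-1]); np.save('w1.npy',T)
togo([.608,.141,.26],-38.5)
print(boxes_of('wrist','tin_center')[:2],proj('wrist',[.608,.141,.14],T))"
```

```text
t 2.5 tcp [0.6118 0.1464 0.2513] y -38.3 j6 2.47 F [ 2.   2.4 -1.7] w 0.0856 | shift [-0.66  0.03 -0.87] twist 0.002988351826014687
[{'rect': [277.6, 184.6, 58.6, 71.6], 'conf': 0.78}, {'rect': [269.1, 39.5, 158.3, 77.9], 'conf': 0.59}] [274.77272511 188.74126998]
```

View pics/w1.png

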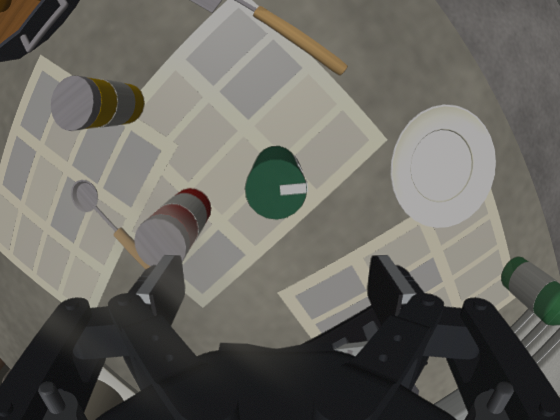

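Wrist picture: the lid is a circle centred near (276,188), and its white stripe runs from (280,190) to (306,187), roughly along tool +y. I'll refine it by segmentation.

Run:
```python
from h import *
im=cv2.imread("pics/w1.png").astype(int); T=np.load("w1.npy")
w=np.zeros(im.shape[:2],bool); w[170:210,262:315]=True
st=w&(im.min(2)>170); ys,xs=np.nonzero(st)
n,l,s,c=cv2.connectedComponentsWithStats(st.astype(np.uint8)); print(s[1:],c[1:])
k=1+np.argmax(s[1:,4]); ys,xs=np.nonzero(l==k)
P=np.array([onz(ray("wrist",(x,y),T),.1405) for x,y in zip(xs,ys)])
c=P.mean(0); d=np.linalg.svd(P-c)[2][0]; d*=np.sign(d@T[:3,1]); q=(P-c)@d
print("stripe c",c,"ang",np.degrees(np.arctan2(d[1],d[0])),"ext",q.min(),q.max())
g=(im[:,:,1]>im[:,:,2]+15)&(im[:,:,1]>im[:,:,0]+5); g[:, :230]=0; g[:,320:]=0; g[:130]=0; g[230:]=0
g=g|st; ys,xs=np.nonzero(g)
hull=cv2.convexHull(np.c_[xs,ys].astype(np.int32))[:,0]
lo=hull[hull[:,1]>185]
Q=np.array([onz(ray("wrist",p,T),.14) for p in lo])
from scipy.optimize import least_squares
r=least_squares(lambda p:np.hypot(Q[:,0]-p[0],Q[:,1]-p[1])-.029,[.608,.141]); print("lid",r.x,np.abs(r.fun).max(),len(Q))
print("edge of stripe from centre", np.linalg.norm(c[:2]+d[:2]*q.max()-r.x), "ang centre->stripe", np.degrees(np.arctan2(*(c[:2]-r.x)[::-1])))
togo([*r.x,.10],np.degrees(np.arctan2(d[1],d[0])))
```

```text
[[294 185   5   3   8]
 [281 185  24   9  56]
 [288 186   4   3   5]
 [294 188   1   1   1]] [[295.875      185.625     ]
 [292.39285714 189.33928571]
 [289.4        186.6       ]
 [294.         188.        ]]
stripe c [0.62049954 0.13045443 0.1405    ] ang -35.35521803167152 ext -0.010492720652720083 0.010931749082688588
lid [0.60839407 0.14061443] 0.0010584361985465293 15
edge of stripe from centre 0.02671450341216164 ang centre->stripe -40.0064089534793
t 2.55 tcp [0.6096 0.143  0.251 ] y -38.3 j6 2.47 F [-0.1  0.6 -0.5] w 0.0852 | shift [-0.24  0.1  15.1 ] twist -0.05184437928115722
```

>>> {"op": "send_rows", "data": {"motion": "-1 -0.2 0.1 2.5 0; -1 -0.2 0.1 5 0; -1 -0.2 0.1 5 0; -1 -0.2 0.1 5 0"}}

```text
clock: 2.95
eef_pos: [0.6067, 0.1349, 0.2052]
tool_rot: [0.901, 0.433, -0.001, -0.0]
ft_force: [-0.0, -1.0, 0.9]
grip_width: 0.0854
grasp_force: 0.0
```

Run:
```python
from h import *
from scipy.optimize import least_squares
T,o=pose(); im=vision.camera('wrist')[:,:,::-1].copy(); cv2.imwrite('pics/w2.png',im); np.save('w2.npy',T)
im=im.astype(int)
pc=proj("wrist",[.608,.141,.14],T); print(pc)
g=(im[:,:,1]>im[:,:,2]+15)&(im[:,:,1]>im[:,:,0]+5)
yy,xx=np.mgrid[:420,:560]; near=np.hypot(xx-pc[0],yy-pc[1])<70; g&=near
st=(im.min(2)>130)&near&(np.hypot(xx-pc[0],yy-pc[1])<38)
n,l,s,c=cv2.connectedComponentsWithStats(st.astype(np.uint8)); k=1+np.argmax(s[1:,4]); print(s[k]); st=l==k
ys,xs=np.nonzero(st)
P=np.array([onz(ray("wrist",(x,y),T),.1405) for x,y in zip(xs,ys)])
c=P.mean(0); d=np.linalg.svd(P-c)[2][0]; d*=np.sign(d@T[:3,1]); q=(P-c)@d
print("stripe c",c,"ang",np.degrees(np.arctan2(d[1],d[0])),"ext",q.min(),q.max())
ys,xs=np.nonzero(g|st); hull=cv2.convexHull(np.c_[xs,ys].astype(np.int32))[:,0]
lo=hull[hull[:,1]>pc[1]]; Q=np.array([onz(ray("wrist",p,T),.14) for p in lo])
r=least_squares(lambda p:np.hypot(Q[:,0]-p[0],Q[:,1]-p[1])-.029,[.608,.141]); print("lid",r.x,np.abs(r.fun).max(),len(Q))
print("ang centre->stripe", np.degrees(np.arctan2(*(c[:2]-r.x)[::-1])))
togo([*r.x,.092],np.degrees(np.arctan2(*(c[:2]-r.x)[::-1])))
x,y=pc.astype(int)
v=im[max(y-70,0):y+70,x-90:x+90].astype(np.uint8); cv2.imwrite('pics/w2c.png',cv2.resize(v,None,fx=4,fy=4))
```

```text
[272.70028519 197.1472145 ]
[279 191  32  13 341]
stripe c [0.6212447  0.13070629 0.1405    ] ang -33.65632429876192 ext -0.011980734481477977 0.012441252993557859
lid [0.60834848 0.14042335] 0.0008151696134592427 13
ang centre->stripe -36.99733417324695
t 3.0 tcp [0.6075 0.1352 0.2064] y -38.7 j6 2.47 F [ 0.5 -0.4  0.6] w 0.0855 | shift [ 0.45 -0.27 11.44] twist -0.02973172391687362
```

View pics/w2c.png

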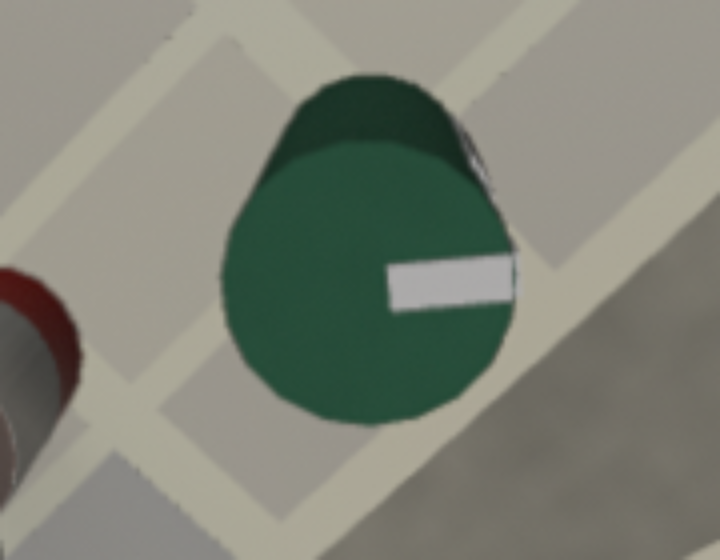

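The crop shows the lid and stripe clearly, with the stripe about 4° off tool y, which puts the code at about -35°. Next I descend and grip.

>>> {"op": "send_rows", "data": {"motion": "-1 0.45 -0.3 3 -0.06; -1 0.45 -0.3 6 -0.06; -1 0.45 -0.3 9 -0.06; -1 0.45 -0.3 11.4 -0.06; -1 0.45 -0.3 11.4 -0.06"}}

```text
clock: 3.5
eef_pos: [0.6059, 0.1402, 0.089]
tool_rot: [0.888, 0.46, -0.002, -0.001]
ft_force: [-0.8, 0.4, -1.2]
grip_width: 0.0852
grasp_force: 0.0
```

```bash
python3 -c "
from h import *
togo([.6083,.1404,.092],-35)"
```

```text
t 3.5 tcp [0.6059 0.1402 0.089 ] y -35.3 j6 2.41 F [-0.8  0.4 -1.2] w 0.0852 | shift [ 0.16  0.18 -0.3 ] twist -0.004526565856283453
```

>>> {"op": "send_rows", "data": {"motion": "-1 0.2 0.15 -0.2 0; 0.3 0.2 0.15 -0.2 0; 1 0.2 0.15 -0.2 0; 1 0.2 0.15 -0.2 0; 1 0.2 0.15 -0.2 0"}}

```text
clock: 4.0
eef_pos: [0.6116, 0.1425, 0.0963]
tool_rot: [0.888, 0.46, 0.003, 0.0]
ft_force: [-1.5, -0.0, 7.0]
grip_width: 0.0543
grasp_force: 61.6
```

>>> {"op": "send_rows", "data": {"motion": "1 0 0 0 0; 1 0 0 0 0; 1 0 0 0 0; 1 0 0 -3 0; 1 0 0 -7 0"}}

```text
clock: 4.5
eef_pos: [0.6076, 0.1411, 0.1612]
tool_rot: [0.888, 0.46, -0.003, -0.001]
ft_force: [1.1, -0.2, -4.8]
grip_width: 0.0539
grasp_force: 63.8
```

>>> {"op": "send_rows", "data": {"motion": "1 0 0 -4 0; 1 0 0 -8 0; 1 0 0 -8 0"}}

```text
clock: 4.8
eef_pos: [0.6131, 0.1423, 0.2508]
tool_rot: [0.888, 0.46, 0.006, 0.002]
ft_force: [1.0, 0.1, -2.5]
grip_width: 0.0542
grasp_force: 63.9
```

Run:
```python
from h import *
T,o=pose(); im=vision.camera('wrist'); cv2.imwrite('pics/w3.png',im[:,:,::-1]); np.save('w3.npy',T)
togo([.44,-.15,.25],-93.8)
```

```text
t 4.85 tcp [0.612  0.1421 0.2472] y -35.2 j6 2.41 F [ 0.6  0.6 -3.1] w 0.0542 | shift [-33.78   2.81  -0.48] twist 1.0221184165543333
```

View pics/w3.png

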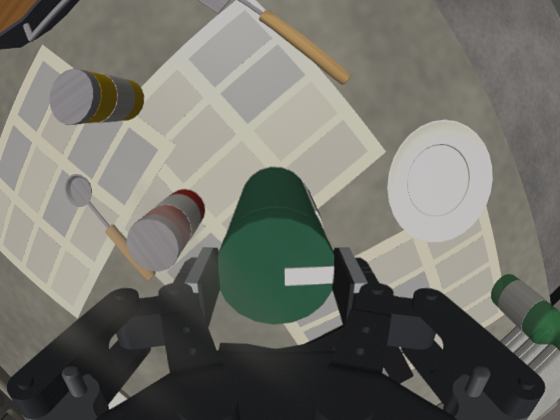

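Tin firmly held, with its stripe pointing at the right-hand pad (285,277)→(333,274). Now I carry it to the robot side of the scanner.

>>> {"op": "send_rows", "data": {"motion": "1 -3 0.4 -1 0.13; 1 -7 0.9 -2 0.26; 1 -11.5 1.5 -2.5 0.39; 1 -16 2.1 -2.5 0.52; 1 -20 2.6 -2.5 0.65"}}

```text
clock: 5.35
eef_pos: [0.5135, -0.0383, 0.2661]
tool_rot: [0.989, 0.15, -0.002, -0.0]
ft_force: [0.6, 1.1, -2.6]
grip_width: 0.0544
grasp_force: 64.7
```

Run:
```python
from h import *
from scipy.optimize import least_squares
togo([.44,-.185,.27],-93.8)
im=cv2.imread("pics/w3.png").astype(int); T=np.load("w3.npy"); zl=T[2,3]+.046
st=(im.min(2)>130); st[:255]=0;st[295:]=0;st[:,:270]=0;st[:,336:]=0
n,l,s,c=cv2.connectedComponentsWithStats(st.astype(np.uint8)); k=1+np.argmax(s[1:,4]); print(s[k]); ys,xs=np.nonzero(l==k)
P=np.array([onz(ray("wrist",(x,y),T),zl) for x,y in zip(xs,ys)]); c=P.mean(0); d=np.linalg.svd(P-c)[2][0]; d*=np.sign(d@T[:3,1]); q=(P-c)@d
I=T[:3,:3].T; ct=I@(c-T[:3,3]); dt=I@d
print("stripe in tool",ct,"deg from tool y toward +x",np.degrees(np.arctan2(dt[0],dt[1])),np.ptp(q))
```

```text
t 5.35 tcp [ 0.5135 -0.0383  0.2661] y -72.8 j6 2.77 F [ 0.6  1.1 -2.6] w 0.0544 | shift [-11.36  11.84  -0.36] twist 0.3666290385579394
[285 266  49  20 829]
stripe in tool [-0.00314985  0.01527808 -0.04589982] deg from tool y toward +x 2.378702223434234 0.02255579101472742
```

>>> {"op": "send_rows", "data": {"motion": "1 -3 3 0 0.12; 1 -6 6.2 0 0.24; 1 -9 9.4 -0.4 0.36; 1 -11.4 11.8 -0.4 0.39; 1 -11.4 11.8 -0.4 0.39"}}

```text
clock: 5.85
eef_pos: [0.4395, -0.1866, 0.2703]
tool_rot: [0.999, -0.045, -0.002, 0.0]
ft_force: [-0.2, 0.5, -3.2]
grip_width: 0.0539
grasp_force: 65.0
```

>>> {"op": "send_rows", "data": {"motion": "1 0 0 0 0; 1 0 0 0 0; 1 0 0 0 0"}}

```text
clock: 6.15
eef_pos: [0.4428, -0.1825, 0.2713]
tool_rot: [0.999, -0.041, -0.001, -0.0]
ft_force: [-0.1, 0.6, -3.7]
grip_width: 0.0541
grasp_force: 64.8
```

Run:
```python
from h import *
T,o=pose(); im=vision.camera('wrist'); cv2.imwrite('pics/w4.png',im[:,:,::-1]); np.save('w4.npy',T)
togo([.54,-.185,.27],-95.3)
for t in ("key","cradle","window"): print(t,boxes_of("wrist",t)[:2])
```

```text
t 6.2 tcp [ 0.443  -0.1825  0.2715] y -94.7 j6 2.83 F [ 0.5  0.5 -4.4] w 0.054 | shift [ 9.69 -0.55  0.14] twist 0.010354953215395982
key [{'rect': [361.6, 123.3, 37.3, 28.5], 'conf': 0.56}, {'rect': [317.9, 107.5, 157.7, 95.0], 'conf': 0.21}]
cradle [{'rect': [317.9, 107.1, 157.9, 98.2], 'conf': 0.8}]
window [{'rect': [317.9, 103.2, 163.7, 95.9], 'conf': 0.97}]
```

View pics/w4.png

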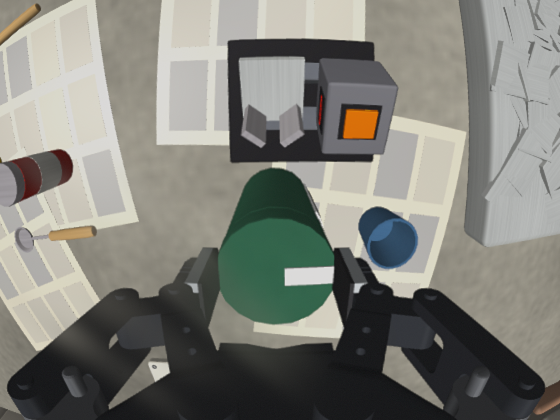

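The wrist view shows the whole scanner: the orange key at (361,123), floor plate far corners at (240,58) and (305,58), and foot corners at (229,40), (373,43), (231,161). I'll fit the scanner pose to these.

```bash
cat >> h.py <<'E'
def cr(p):
    "cradle pose p=(x,y,yaw) -> R (cols cradle axes in world), O"
    c,s=np.cos(p[2]),np.sin(p[2]); Y=np.array([-s,c,0]); h=np.array([c,s,0]); Z=np.array([0,0,1.])
    return np.c_[h*np.cos(np.pi/6)+Z*.5,Y,-h*.5+Z*np.cos(np.pi/6)],np.array([p[0],p[1],.052])
E
python3 - <<'E'
from h import *
from scipy.optimize import least_squares
im=cv2.imread("pics/w4.png").astype(int); T=np.load("w4.npy")
def orange(im): return (im[:,:,2]>150)&(im[:,:,0]<80)&(im[:,:,1]>60)&(im[:,:,1]<190)
m=orange(im); m[:90]=0;m[160:]=0;m[:,:330]=0;m[:,400:]=0
cn=max(cv2.findContours(m.astype(np.uint8),0,2)[0],key=cv2.contourArea); b=cv2.approxPolyDP(cn,5,True)[:,0]; print("key px",b.tolist())
obs=[]  # cam,px,cradle-frame pt or foot pt,weight
b=sorted(b.tolist(),key=lambda p:p[1]); up=sorted(b[:2]); dn=sorted(b[-2:])
for px,(x,y) in zip(up+dn,[(17,-75.5),(17,-109.5),(-17,-75.5),(-17,-109.5)]): obs.append(("wrist",px,(x,y,71.5),1))
obs+= [("wrist",(240,58),(45,38,0),1),("wrist",(305,58),(45,-38,0),1)]
for c,f in(("scene","pics/scene0.png"),("side","pics/side0.png")):
    i=cv2.imread(f).astype(int); mm=(i[:,:,2]>130)&(i[:,:,2]>i[:,:,0]+70)&(i[:,:,2]>i[:,:,1]+45); ctr=(161,259) if c=="scene" else (345,155)
    yy,xx=np.mgrid[:420,:560]; mm&=np.hypot(xx-ctr[0],yy-ctr[1])<15; ys,xs=np.nonzero(mm); print(c,xs.mean(),ys.mean(),len(xs))
    obs.append((c,(xs.mean(),ys.mean()),(0,-92.5,71),2))
def res(p):
    Rc,O=cr(p); return np.concatenate([w*(proj(c,O+Rc@(np.array(q)/1e3),T)-px) for c,px,q,w in obs])
r=least_squares(res,[.54,-.185,-.066],loss="soft_l1",x_scale=[.01,.01,.05]); print(r.x,np.degrees(r.x[2])); print(np.round(r.fun.reshape(-1,2),1))
print("yaw foot/pred foot px",[proj("wrist",[*(r.x[:2]),0.0],T)])
A=[onz(ray("wrist",p,T),.006)[:2] for p in [(229,40),(373,43),(231,161)]]; print("foot",A)
e=A[1]-A[0]; print(np.degrees(np.arctan2(-e[1],-e[0]))-90); e=A[0]-A[2]; print(np.degrees(np.arctan2(e[1],e[0])))
np.save("cr.npy",r.x)
E
```

```text
key px [[347, 110], [343, 136], [372, 137], [377, 112]]
scene 159.87951807228916 257.86746987951807 83
side 344.82089552238807 154.22388059701493 67
[ 0.53936377 -0.18598224 -0.08014726] -4.592099635529065
[[-0.8 -0.9]
 [ 1.1 -1.3]
 [-0.7  0.6]
 [ 0.5  0.6]
 [-1.6 -0.2]
 [ 0.2 -0.5]
 [-1.3 -0.6]
 [ 0.7 -0.2]]
yaw foot/pred foot px [array([272.56600242,  94.24254904])]
foot [array([ 0.62096517, -0.13357626]), array([ 0.60574845, -0.33064999]), array([ 0.4526861 , -0.12106434])]
-4.415239105074747
-4.252245329665059
```

```bash
cat >> h.py <<'E'
def tgt(x,z,y=0):
    "TCP goal by mm along level cradle x, y from O and world height z mm"
    p=np.load("cr.npy"); a=-.077; return np.array([p[0]+(x*np.cos(a)-y*np.sin(a))/1e3,p[1]+(x*np.sin(a)+y*np.cos(a))/1e3,z/1e3])
E
python3 -c "
from h import *
togo(tgt(-8,250),-95.5)"
```

```text
t 6.35 tcp [ 0.443  -0.1829  0.2718] y -94.7 j6 2.83 F [-1.1 -0.1 -3.5] w 0.0543 | shift [ 8.83 -0.48  2.18] twist 0.013402894874303996
```

>>> {"op": "send_rows", "data": {"motion": "1 3 -0.2 0 0.01; 1 6 -0.4 0.5 0.01; 1 8.8 -0.5 1.5 0.01; 1 8.8 -0.5 2.2 0.01; 1 8.8 -0.5 2.2 0.01"}}

```text
clock: 6.85
eef_pos: [0.53, -0.1852, 0.2478]
tool_rot: [0.999, -0.047, -0.002, -0.001]
ft_force: [0.7, 0.5, -3.9]
grip_width: 0.0542
grasp_force: 65.2
```

>>> {"op": "send_rows", "data": {"motion": "1 0 0 2 0; 1 0 0 4 0; 1 0 0 5.5 0; 1 0 0 6 0; 1 0 0 6 0"}}

```text
clock: 7.35
eef_pos: [0.5297, -0.1858, 0.19]
tool_rot: [0.999, -0.047, -0.001, -0.0]
ft_force: [-0.1, -0.1, -3.6]
grip_width: 0.054
grasp_force: 64.9
```

```bash
python3 -c "
from h import *
togo(tgt(-8,164),-95.5)"
```

```text
t 7.35 tcp [ 0.5297 -0.1858  0.19  ] y -95.4 j6 2.9 F [-0.1 -0.1 -3.6] w 0.054 | shift [ 0.16 -0.06  2.6 ] twist 0.0015912918188175412
```

>>> {"op": "send_rows", "data": {"motion": "1 0.1 0 1 0; 1 0.1 0 2 0; 1 0.1 0 2.6 0; 1 0.1 0 2.6 0"}}

```text
clock: 7.75
eef_pos: [0.5309, -0.1858, 0.1626]
tool_rot: [0.999, -0.047, -0.001, -0.0]
ft_force: [0.9, 0.9, -3.5]
grip_width: 0.0542
grasp_force: 64.8
```

```bash
python3 -c "
from h import *
togo(tgt(-59,139),-95.5)
for n in ('scene','side'):
  im=vision.camera(n)[:,:,::-1]; cv2.imwrite('pics/'+n+'5.png',im)
a=cv2.imread('pics/scene5.png')[190:340,110:310];b=cv2.imread('pics/side5.png')[80:230,240:440]
cv2.imwrite('pics/c5.png',cv2.resize(np.hstack([a,b]),(800,300),interpolation=cv2.INTER_CUBIC))
"
```

```text
t 7.75 tcp [ 0.5309 -0.1858  0.1626] y -95.4 j6 2.9 F [ 0.9  0.9 -3.5] w 0.0542 | shift [-5.05  0.04  2.37] twist 0.0017564925095953645
```

View pics/c5.png

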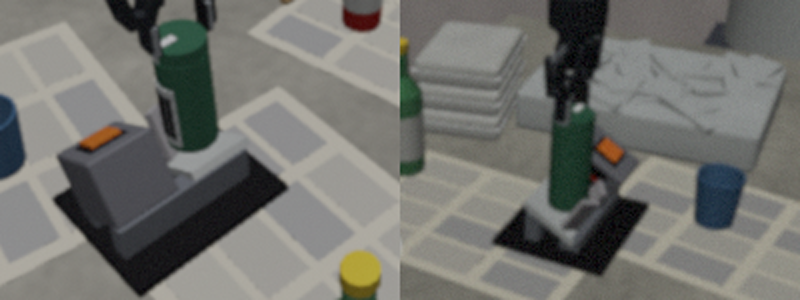

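Both views show the upright tin just over the floor plate, in front of the V, with its label towards the reader. Now I lean it into the V in small steps.

>>> {"op": "send_rows", "data": {"motion": "1 -0.5 0 0.2 0; 1 -1 0 0.4 0; 1 -1.5 0 0.7 0; 1 -2 0 0.9 0; 1 -2.5 0 1.2 0"}}

```text
clock: 8.35
eef_pos: [0.5077, -0.1842, 0.1531]
tool_rot: [0.999, -0.047, 0.002, 0.001]
ft_force: [2.8, -1.0, 1.5]
grip_width: 0.0539
grasp_force: 62.6
```

>>> {"op": "send_rows", "data": {"motion": "1 -0.5 0 0.2 0; 1 -1 0 0.4 0; 1 -1.5 0 0.7 0; 1 -1.5 0 0.7 0"}}

```text
clock: 8.75
eef_pos: [0.4905, -0.1821, 0.1449]
tool_rot: [0.999, -0.047, -0.001, -0.0]
ft_force: [-1.3, -0.5, 5.3]
grip_width: 0.0535
grasp_force: 62.0
```

>>> {"op": "send_rows", "data": {"motion": "1 -0.5 0 0.3 0; 1 -1 0 0.6 0; 1 -1 0 0.6 0; 1 -1 0 0.6 0"}}

```text
clock: 9.15
eef_pos: [0.481, -0.1811, 0.1386]
tool_rot: [0.999, -0.047, -0.001, -0.0]
ft_force: [-3.0, 0.2, 2.9]
grip_width: 0.0533
grasp_force: 62.5
```

```bash
python3 -c "
from h import *
togo(tgt(-53.8,130.6),-95.5)
for n in ('scene','side'):
  im=vision.camera(n)[:,:,::-1]; cv2.imwrite('pics/'+n+'6.png',im)
a=cv2.imread('pics/scene6.png')[190:340,110:310];b=cv2.imread('pics/side6.png')[80:230,240:440]
cv2.imwrite('pics/c6.png',cv2.resize(np.hstack([a,b]),(800,300),interpolation=cv2.INTER_CUBIC))
"
```

```text
t 9.15 tcp [ 0.481  -0.1811  0.1386] y -95.4 j6 2.88 F [-3.   0.2  2.9] w 0.0533 | shift [0.48 0.03 0.8 ] twist 0.001896456537623716
```

View pics/c6.png

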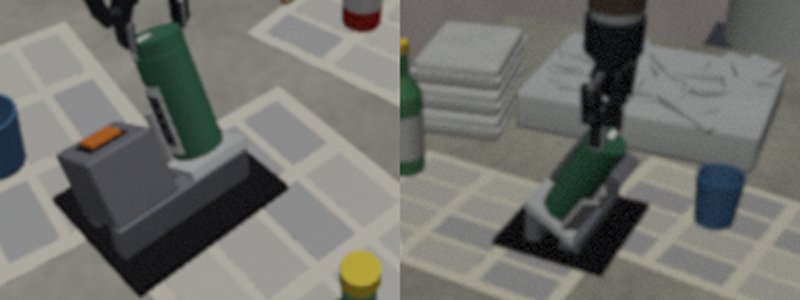

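The tin now leans roughly with the cradle in both views. I'll lower it along the cradle axis while watching the force.

>>> {"op": "send_rows", "data": {"motion": "1 0.1 0 0.2 0; 1 0.2 0 0.4 0; 1 0.2 0 0.4 0"}}

```text
clock: 9.55
eef_pos: [0.4847, -0.1816, 0.135]
tool_rot: [0.999, -0.047, 0.0, -0.0]
ft_force: [0.2, -0.8, 1.0]
grip_width: 0.0239
grasp_force: 0.4
```

>>> {"op": "send_rows", "data": {"motion": "1 0 0 0.2 0; 1 0 0 0.2 0; 1 0 0 0.2 0"}}

```text
clock: 9.85
eef_pos: [0.4834, -0.1812, 0.1323]
tool_rot: [0.999, -0.047, -0.001, -0.0]
ft_force: [0.8, -0.1, 0.8]
grip_width: 0.0001
grasp_force: 0.1
```

The grip has slipped, so I need to look before doing anything else.

```bash
python3 -c "
from h import *
T,o=pose(); np.save('w7.npy',T)
for n in ('scene','side','wrist'):
  im=vision.camera(n)[:,:,::-1]; cv2.imwrite('pics/'+n+'7.png',im)
a=cv2.imread('pics/scene7.png')[190:340,110:310];b=cv2.imread('pics/side7.png')[80:230,240:440]
w=cv2.imread('pics/wrist7.png')[60:360,80:480]
cv2.imwrite('pics/c7.png',np.hstack([cv2.resize(np.vstack([a,b]),(400,600),interpolation=cv2.INTER_CUBIC),cv2.resize(np.vstack([w,w*0]),(400,600))]))
"
```

```text
(no output)
```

View pics/c7.png

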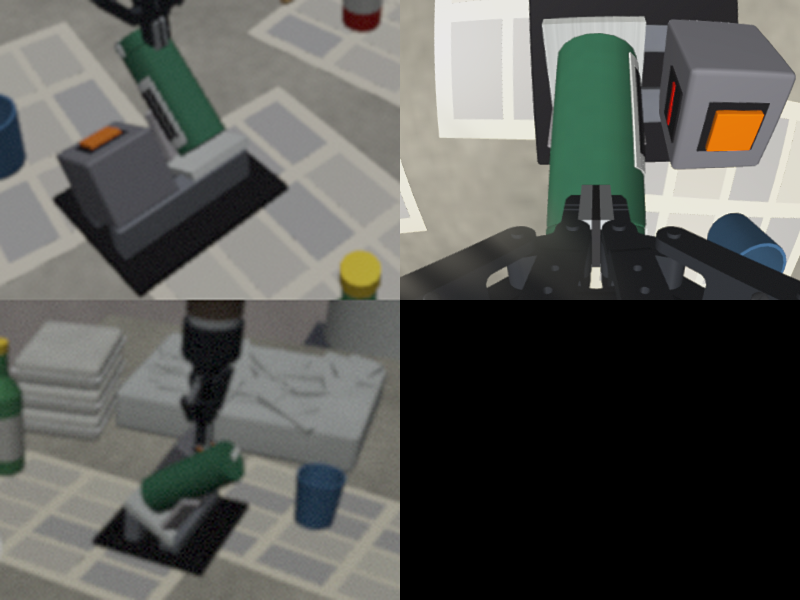

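The tin left the fingers and now leans beyond 30° over the V's tops, with its bottom uphill on the floor plate. It has not tipped off. I'll fit its pose from all three cameras.

```bash
cat > fit.py <<'E'
from h import *
from scipy.optimize import minimize
def hullmask(c,T,B,a):
    u=np.cross(a,[0,0,1]) if abs(a[2])<.99 else np.array([1.,0,0]); u/=np.linalg.norm(u); v=np.cross(a,u)
    P=[B+h*a+.029*(np.cos(t)*u+np.sin(t)*v) for h in(0,.14) for t in np.linspace(0,6.28,28)]
    p=np.array([proj(c,q,T) for q in P]); m=np.zeros((420,560),np.uint8)
    cv2.fillConvexPoly(m,cv2.convexHull(np.round(p*8).astype(np.int32)),1,shift=3); return m.astype(bool)
def fit(tag,T,p0,cams=("scene","side","wrist")):
    d={}
    for c in cams:
        im=cv2.cvtColor(cv2.GaussianBlur(cv2.imread(f"pics/{c}{tag}.png"),(3,3),0),cv2.COLOR_BGR2HSV).astype(int)
        g=(im[:,:,0]>60)&(im[:,:,0]<95)&(im[:,:,1]>80)&(im[:,:,2]>25)
        Rc,O=cr(np.load("cr.npy")); ctr=proj(c,O+Rc@[0,0,.07],T).astype(int); w=np.zeros_like(g); y,x=ctr; 
        r=150 if c=="wrist" else 48
        w[max(0,ctr[1]-r):ctr[1]+r,max(0,ctr[0]-r):ctr[0]+r]=1; d[c]=(g&w,w)
    Rc,O=cr(np.load("cr.npy"))
    def ax(p):
        l=np.radians(p[3]); s=np.radians(p[4]); a=np.array([-np.sin(l),np.sin(s),np.cos(l)]); a/=np.linalg.norm(a)
        return O+Rc@(np.array(p[:3])/1e3),Rc@a
    def cost(p):
        B,a=ax(p); t=0
        for c,(g,w) in d.items():
            m=hullmask(c,T,B,a); t+=((g&~m).sum()+.35*(m&~g&w).sum())/g.sum()
        return t
    best=min((minimize(cost,q,method="Nelder-Mead",options=dict(initial_simplex=np.array([q]+[np.array(q)+e for e in np.diag([8,5,8,10,5])]),maxiter=300)) for q in p0),key=lambda r:r.fun)
    print("underside centre (cradle mm)",np.round(best.x[:3],1),"extra lean, side lean deg",np.round(best.x[3:],1),"cost",best.fun,{c:int(g.sum()) for c,(g,w) in d.items()})
    B,a=ax(best.x); print("axis world",np.round(a,3),"B",np.round(B,4),"lid",np.round(B+.14*a,4)); return best.x
E
python3 -c "
from fit import *
fit('6',np.load('w7.npy'),[[0,0,0,0,0],[0,0,0,-15,0]],('scene','side'))
fit('7',np.load('w7.npy'),[[0,0,0,0,0],[15,0,10,25,0]])
fit('7',np.load('w7.npy'),[[0,0,0,0,0],[15,0,10,25,0]],('scene','side'))
togo(tgt(-54,250),-95.5)"
```

```text
Traceback (most recent call last):
  File "fit.py", line 25, in fit
    best=min((minimize(cost,q,method="Nelder-Mead",options=dict(initial_simplex=np.array([q]+[np.array(q)+e for e in np.diag([8,5,8,10,5])]),maxiter=300)) for q in p0),key=lambda r:r.fun)
  File "fit.py", line 25, in <genexpr>
    best=min((minimize(cost,q,method="Nelder-Mead",options=dict(initial_simplex=np.array([q]+[np.array(q)+e for e in np.diag([8,5,8,10,5])]),maxiter=300)) for q in p0),key=lambda r:r.fun)
              ~~~~~~~~^^^^^^^^^^^^^^^^^^^^^^^^^^^^^^^^^^^^^^^^^^^^^^^^^^^^^^^^^^^^^^^^^^^^^^^^^^^^^^^^^^^^^^^^^^^^^^^^^^^^^^^^^^^^^^^^^^^^^^^^^^^^^^^^^^^^
  File "fit.py", line 23, in cost
    m=hullmask(c,T,B,a); t+=((g&~m).sum()+.35*(m&~g&w).sum())/g.sum()
  File "fit.py", line 6, in hullmask
    p=np.array([proj(c,q,T) for q in P]); m=np.zeros((420,560),np.uint8)
                ~~~~^^^^^^^
  File "h.py", line 18, in proj
    m=vision.camera_model(c); f=210/np.tan(np.radians(m["fov_y"]/2))
ValueError: time passes only in moves, steps and waits
```

```bash
sed -i 's/vision.camera_model(c)/CM(c)/' h.py; sed -i '3a import functools\nCM=functools.lru_cache(None)(lambda c: vision.camera_model(c))' h.py
time python3 -c "
from fit import *
fit('6',np.load('w7.npy'),[[0,0,0,0,0],[0,0,0,-15,0]],('scene','side'))
fit('7',np.load('w7.npy'),[[0,0,0,0,0],[15,0,10,25,0]])
fit('7',np.load('w7.npy'),[[0,0,0,0,0],[15,0,10,25,0]],('scene','side'))
togo(tgt(-54,250),-95.5)"
```

```text
underside centre (cradle mm) [-4.5 -1.   1.9] extra lean, side lean deg [-5.4  2.7] cost 0.3897034925081143 {'scene': 1323, 'side': 680}
axis world [-0.411  0.08   0.908] B [ 0.5345 -0.1866  0.0514] lid [ 0.4769 -0.1754  0.1785]
underside centre (cradle mm) [21.3  0.8  8.9] extra lean, side lean deg [24.1 -0.4] cost 0.5621541460287417 {'scene': 1111, 'side': 846, 'wrist': 12999}
axis world [-0.808  0.057  0.587] B [ 0.5534 -0.1864  0.0703] lid [ 0.4403 -0.1783  0.1525]
underside centre (cradle mm) [16.5 -5.4  6.9] extra lean, side lean deg [17.3  4.5] cost 0.3555332128957577 {'scene': 1111, 'side': 846}
axis world [-0.724  0.137  0.676] B [ 0.5497 -0.1922  0.0663] lid [ 0.4484 -0.173   0.1609]
t 10.0 tcp [ 0.4836 -0.1814  0.1327] y -95.4 j6 2.88 F [0.4 0.1 0.2] w -0.0001 | shift [  0.18   0.02 -11.73] twist 0.0018014581699914412
real	0m3.662s
user	0m4.179s
sys	0m0.061s
```

The fit confirms it: the underside centre is about 21 mm uphill with 20–24° of extra lean, and the V tops support the tin. I'll rise clear, come down on the open +x side with the fingers shut, and push the foot down-slope into the V.

>>> {"op": "send_rows", "data": {"motion": "1 0 0 -1 0; 1 0 0 -3 0; 1 0 0 -7 0; 1 0 0 -10 0; 1 0 0 -10 0"}}

```text
clock: 10.5
eef_pos: [0.4867, -0.1826, 0.2388]
tool_rot: [0.999, -0.047, 0.005, 0.002]
ft_force: [0.5, -0.8, 0.1]
grip_width: -0.0001
grasp_force: 0.0
```

```bash
python3 -c "
from h import *
T,o=pose(); np.save('w8.npy',T)
for n in ('scene','side','wrist'):
  im=vision.camera(n)[:,:,::-1]; cv2.imwrite('pics/'+n+'8.png',im)
from fit import *
fit('8',T,[[0,0,0,0,0],[20,0,10,25,0]])
fit('8',T,[[0,0,0,0,0],[20,0,10,25,0]],('scene','side'))
togo(tgt(58,180),-94.4)"
```

```text
underside centre (cradle mm) [17.1  1.6  8. ] extra lean, side lean deg [19.1 -0.7] cost 0.3723588299922286 {'scene': 1234, 'side': 842, 'wrist': 7943}
axis world [-0.755  0.048  0.654] B [ 0.5503 -0.1852  0.0675] lid [ 0.4446 -0.1785  0.1591]
underside centre (cradle mm) [21.6 -4.8  8.9] extra lean, side lean deg [21.8  2.9] cost 0.3054538472495447 {'scene': 1234, 'side': 842}
axis world [-0.778  0.114  0.618] B [ 0.5532 -0.1919  0.0706] lid [ 0.4443 -0.176   0.1571]
t 10.65 tcp [ 0.4837 -0.1815  0.2329] y -95.4 j6 2.88 F [-0.2  0.1 -0. ] w -0.0 | shift [11.38 -0.17  5.29] twist -0.017436141382089085
```

>>> {"op": "send_rows", "data": {"motion": "1 4 0 0 -0.02; 1 8 -0.2 0 -0.02; 1 11.4 -0.2 0 -0.02; 1 11.4 -0.2 3 -0.02; 1 11.4 -0.2 5.3 -0.02"}}

```text
clock: 11.15
eef_pos: [0.5979, -0.19, 0.1764]
tool_rot: [0.999, -0.037, -0.002, -0.0]
ft_force: [-0.6, 0.6, -0.8]
grip_width: -0.0002
grasp_force: 0.0
```

>>> {"op": "send_rows", "data": {"motion": "1 0 0 3 0; 1 0 0 6 0; 1 0 0 7 0; 1 0 0 7 0"}}

```text
clock: 11.55
eef_pos: [0.5953, -0.1895, 0.1069]
tool_rot: [0.999, -0.037, -0.003, -0.001]
ft_force: [-0.3, -0.7, 0.4]
grip_width: -0.0
grasp_force: 0.0
```

```bash
python3 -c "
from h import *
togo(tgt(42,91),-94.4);togo(tgt(27,82),-94.4)"
```

```text
t 11.55 tcp [ 0.5953 -0.1895  0.1069] y -94.2 j6 2.91 F [-0.3 -0.7  0.4] w -0.0 | shift [-1.4   0.07  1.6 ] twist 0.002619062734770217
t 11.55 tcp [ 0.5953 -0.1895  0.1069] y -94.2 j6 2.91 F [-0.3 -0.7  0.4] w -0.0 | shift [-2.89  0.07  2.51] twist 0.002619062734770217
```

>>> {"op": "send_rows", "data": {"motion": "1 -0.2 0 0.8 0; 1 -0.8 0 1.2 0; 1 -1.4 0.1 1.6 0; 1 -1.4 0.1 1.6 0"}}

```text
clock: 11.95
eef_pos: [0.5825, -0.1903, 0.0942]
tool_rot: [0.999, -0.037, -0.0, -0.0]
ft_force: [-0.0, 0.7, 0.4]
grip_width: 0.0001
grasp_force: 0.0
```

>>> {"op": "send_rows", "data": {"motion": "1 -0.3 0 0.2 0; 1 -0.6 0 0.4 0; 1 -0.6 0 0.4 0"}}

```text
clock: 12.25
eef_pos: [0.5771, -0.1898, 0.0899]
tool_rot: [0.999, -0.037, -0.0, -0.0]
ft_force: [0.3, -0.1, -0.2]
grip_width: 0.0003
grasp_force: 0.0
```

>>> {"op": "send_rows", "data": {"motion": "1 -0.2 0 0.1 0; 1 -0.4 0 0.2 0; 1 -0.4 0 0.2 0"}}

```text
clock: 12.55
eef_pos: [0.5733, -0.1895, 0.0878]
tool_rot: [0.999, -0.037, -0.0, -0.0]
ft_force: [-0.5, -0.5, 0.4]
grip_width: -0.0
grasp_force: 0.0
```

```bash
python3 -c "
from h import *
T,o=pose(); np.save('w9.npy',T)
for n in ('scene','side'):
  im=vision.camera(n)[:,:,::-1]; cv2.imwrite('pics/'+n+'9.png',im)
from fit import *
fit('9',T,[[0,0,0,0,0],[20,0,10,25,0]],('scene','side'))
togo(tgt(27,82),-94.4)"
```

```text
underside centre (cradle mm) [14.  -4.2 10.8] extra lean, side lean deg [16.5  4.1] cost 0.5952523052894001 {'scene': 788, 'side': 845}
axis world [-0.715  0.129  0.687] B [ 0.5458 -0.1907  0.0683] lid [ 0.4456 -0.1726  0.1645]
t 12.65 tcp [ 0.5736 -0.1895  0.088 ] y -94.3 j6 2.9 F [-0.3 -0.   0.5] w 0.0002 | shift [-0.74 -0.09  0.6 ] twist 0.002611143996331706
```

>>> {"op": "send_rows", "data": {"motion": "1 -0.2 0 0.2 0; 1 -0.4 0 0.3 0; 1 -0.4 0 0.3 0"}}

```text
clock: 12.95
eef_pos: [0.5691, -0.1891, 0.0847]
tool_rot: [0.999, -0.037, -0.0, -0.0]
ft_force: [-0.2, 0.7, -0.9]
grip_width: 0.0005
grasp_force: 0.0
```

>>> {"op": "send_rows", "data": {"motion": "1 -0.2 0 0.1 0; 1 -0.3 0 0.2 0; 1 -0.3 0 0.2 0"}}

```text
clock: 13.25
eef_pos: [0.5663, -0.189, 0.0828]
tool_rot: [0.999, -0.037, -0.0, -0.0]
ft_force: [-0.3, 0.4, 0.3]
grip_width: -0.0001
grasp_force: 0.0
```

>>> {"op": "send_rows", "data": {"motion": "1 -0.2 0 0.1 0; 1 -0.3 0 0.2 0; 1 -0.3 0 0.2 0"}}

```text
clock: 13.55
eef_pos: [0.5633, -0.1887, 0.0808]
tool_rot: [0.999, -0.037, -0.0, -0.0]
ft_force: [0.9, 0.5, 0.8]
grip_width: 0.0001
grasp_force: 0.0
```

```bash
python3 -c "
from h import *
T,o=pose(); np.save('w10.npy',T)
for n in ('scene','side','wrist'):
  im=vision.camera(n)[:,:,::-1]; cv2.imwrite('pics/'+n+'10.png',im)
from fit import *
fit('10',T,[[0,0,0,0,0],[20,0,10,25,0]],('scene','side'))
fit('10',T,[[0,0,0,0,0],[20,0,10,25,0]],('side',))
fit('8',np.load('w8.npy'),[[0,0,0,0,0],[20,0,10,25,0]],('side',))
fit('9',T,[[0,0,0,0,0],[20,0,10,25,0]],('side',))
a,b=cv2.imread('pics/side8.png').astype(int),cv2.imread('pics/side10.png').astype(int)
d=np.abs(a-b).sum(2)[100:220,270:400]>90; print(d.sum())
togo(tgt(20,79),-94.4)"
```

```text
underside centre (cradle mm) [16.3 -2.4 12.5] extra lean, side lean deg [19.4  2.5] cost 0.7353993380923302 {'scene': 676, 'side': 843}
axis world [-0.752  0.104  0.651] B [ 0.547 -0.189  0.071] lid [ 0.4417 -0.1744  0.1621]
underside centre (cradle mm) [16.8 -5.2 23.1] extra lean, side lean deg [19.3 17.9] cost 0.09122182680901542 {'side': 843}
axis world [-0.699  0.351  0.624] B [ 0.542  -0.1914  0.0804] lid [ 0.4442 -0.1423  0.1677]
underside centre (cradle mm) [12.5 -3.5 18.9] extra lean, side lean deg [17.2 15.5] cost 0.09465558194774346 {'side': 842}
axis world [-0.686  0.314  0.657] B [ 0.5405 -0.1895  0.0746] lid [ 0.4445 -0.1455  0.1665]
underside centre (cradle mm) [14.  -5.4 20.8] extra lean, side lean deg [16.7 16.8] cost 0.07745562130177515 {'side': 845}
axis world [-0.674  0.333  0.659] B [ 0.5407 -0.1915  0.077 ] lid [ 0.4463 -0.1448  0.1693]
1493
t 13.7 tcp [ 0.5637 -0.1888  0.081 ] y -94.3 j6 2.89 F [-0.1  0.   0.2] w -0.0004 | shift [-0.45 -0.09  0.2 ] twist 0.002590968127982353
```

```bash
python3 -c "
import cv2,numpy as np
a=cv2.imread('pics/scene10.png')[200:320,130:290];b=cv2.imread('pics/side10.png')[100:220,260:420]
w=cv2.imread('pics/wrist10.png')
L=np.hstack([cv2.resize(a,(400,300),interpolation=cv2.INTER_CUBIC),cv2.resize(b,(400,300),interpolation=cv2.INTER_CUBIC)])
c=cv2.imread('pics/side8.png')[100:220,260:420]
W=np.hstack([cv2.resize(w,(400,300)),cv2.resize(c,(400,300),interpolation=cv2.INTER_CUBIC)])
cv2.imwrite('pics/c10.png',np.vstack([L,W]))"
```

```text
(no output)
```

View pics/c10.png

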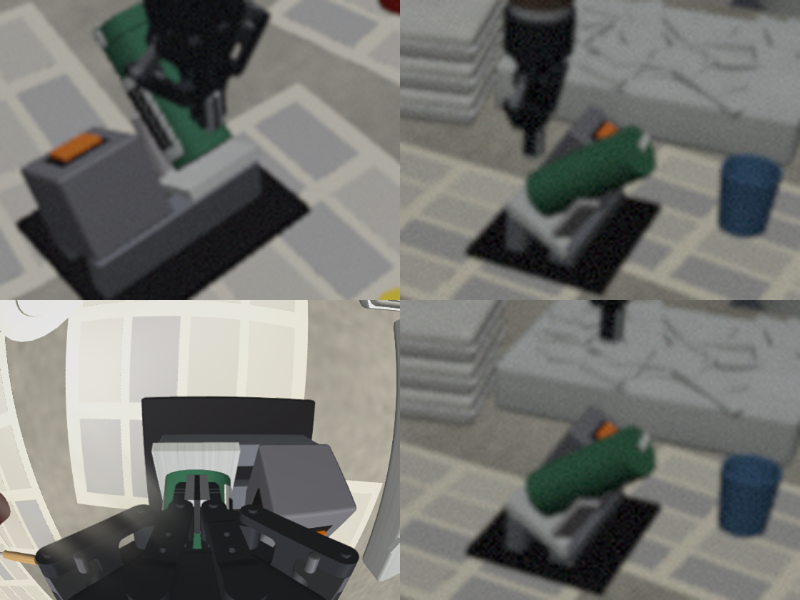

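```bash
python3 -c "
from h import *
T=np.load('w10.npy')
f=lambda p:np.round(((p-[260,100])*2.5+[400,0]),0)
g=lambda p:np.round((p-[130,200])*2.5,0)
Rc,O=cr(np.load('cr.npy'))
print('tcp',T[:3,3],f(proj('side',T[:3,3],T)),g(proj('scene',T[:3,3],T)))
for n,q in [('floor +x+y',(45,38,0)),('floor +x-y',(45,-38,0)),('floor -x+y',(-45,38,0)),('O',(0,0,0)),('key',(0,-92.5,71.5)),('Vtop',(-22,19,60)),('home lid',(0,0,140))]:
  P=O+Rc@(np.array(q)/1e3); print(n,P,f(proj('side',P)),g(proj('scene',P)))
"
```

```text
tcp [ 0.56333493 -0.18871781  0.08081027] [531. 183.] [212. 154.]
floor +x+y [ 0.58125215 -0.15122431  0.0745    ] [505. 200.] [259. 145.]
floor +x-y [ 0.57516748 -0.22698034  0.0745    ] [533. 170.] [188. 191.]
floor -x+y [ 0.50356006 -0.14498413  0.0295    ] [566. 252.] [209. 136.]
O [ 0.53936377 -0.18598224  0.052     ] [549. 210.] [199. 162.]
key [ 0.49632284 -0.27532311  0.11392082] [613. 135.] [ 73. 143.]
Vtop [ 0.49198984 -0.16311601  0.09296152] [585. 198.] [179.  90.]
home lid [ 0.46958848 -0.18037794  0.17324356] [616. 130.] [136.  19.]
```

```bash
python3 -c "
from h import *
T=np.load('w10.npy')
f=lambda p:np.round(((p-[260,100])*2.5+[400,0]),0)
g=lambda p:np.round((p-[130,200])*2.5,0)
for d in (0,.01,.02,.03,.04):
  P=T[:3,3]-d*T[:3,2]; print(d,f(proj('side',P)),g(proj('scene',P)),proj('wrist',P,T))
im=cv2.imread('pics/wrist10.png'); print(im[225:275:3,268:286:6].sum(2).T)
"
```

```text
0 [531. 183.] [212. 154.] [275.28381794 233.8489288 ]
0.01 [532. 175.] [211. 146.] [275.24955588 240.24829201]
0.02 [532. 168.] [210. 137.] [275.21166885 247.33163017]
0.03 [533. 160.] [209. 129.] [275.16959198 255.20685328]
0.04 [533. 152.] [208. 120.] [275.12264846 264.00362379]
[[590 589 593 595 391 248 249 255 254 254 251 252 252 253 254 253 253]
 [608 607 606 610 399 249 255  79  73  72  74  78  77  74  80  80  77]
 [601 600 602 601 395 251 253 249 250 252 250 251 253 254 252 215 212]]
```

```bash
python3 -c "
from h import *
w=cv2.imread('pics/wrist10.png'); s=cv2.imread('pics/scene10.png'); d=cv2.imread('pics/side10.png'); w7=cv2.imread('pics/wrist7.png'); w8=cv2.imread('pics/wrist8.png')
print('wrist10 col267'); print([(r,w[r,267].tolist()) for r in range(228,290,4)])
print('wrist8 col267'); print([(r,w8[r,267].tolist()) for r in range(220,290,4)])
print('scene cols 212/2.5'); print([(int((r-200)*2.5),s[r,130+85].tolist()) for r in range(240,268,2)])
print('side'); print([(int((r-100)*2.5),d[r,260+53].tolist()) for r in range(150,186,2)])
"
```

```text
wrist10 col267
[(228, [198, 200, 198]), (232, [198, 200, 197]), (236, [198, 199, 197]), (240, [83, 111, 56]), (244, [77, 97, 59]), (248, [85, 85, 83]), (252, [86, 85, 84]), (256, [86, 85, 83]), (260, [86, 85, 84]), (264, [86, 85, 83]), (268, [85, 84, 83]), (272, [85, 85, 83]), (276, [86, 85, 84]), (280, [190, 187, 184]), (284, [48, 47, 47]), (288, [34, 32, 32])]
wrist8 col267
[(220, [74, 99, 51]), (224, [78, 104, 54]), (228, [77, 103, 53]), (232, [78, 104, 53]), (236, [78, 103, 53]), (240, [79, 104, 52]), (244, [67, 83, 51]), (248, [80, 79, 77]), (252, [81, 78, 77]), (256, [80, 78, 77]), (260, [81, 79, 78]), (264, [80, 78, 77]), (268, [80, 79, 77]), (272, [81, 79, 77]), (276, [80, 79, 77]), (280, [179, 177, 173]), (284, [47, 45, 45]), (288, [33, 33, 32])]
scene cols 212/2.5
[(100, [59, 56, 55]), (105, [53, 51, 48]), (110, [64, 60, 59]), (115, [64, 62, 62]), (120, [65, 63, 62]), (125, [67, 64, 61]), (130, [65, 74, 55]), (135, [66, 83, 45]), (140, [65, 83, 45]), (145, [67, 79, 51]), (150, [130, 130, 128]), (155, [152, 153, 150]), (160, [152, 153, 151]), (165, [152, 153, 150])]
side
[(125, [15, 18, 17]), (130, [22, 19, 18]), (135, [30, 30, 29]), (140, [40, 39, 35]), (145, [32, 31, 27]), (150, [30, 30, 29]), (155, [66, 69, 64]), (160, [101, 107, 106]), (165, [104, 113, 113]), (170, [79, 93, 82]), (175, [54, 72, 45]), (180, [58, 75, 40]), (185, [54, 70, 36]), (190, [50, 67, 38]), (195, [42, 60, 28]), (200, [48, 60, 38]), (205, [81, 87, 75]), (210, [127, 127, 124])]
```

The visible fingertip sits about 35 mm behind the stated TCP in all three cameras. That explains the shallow, slipping grip and why the push met nothing. From here I allow for this 35 mm offset. Back out, go lower, and push again.

>>> {"op": "send_rows", "data": {"motion": "1 1.5 0 -0.8 0; 1 3 0 -0.8 0; 1 3.8 0 0 0; 1 3.8 0 0.8 0; 1 3.8 0 1.5 0"}}

```text
clock: 14.2
eef_pos: [0.6003, -0.1913, 0.0642]
tool_rot: [0.999, -0.037, -0.001, -0.0]
ft_force: [0.1, 0.1, 1.1]
grip_width: 0.0006
grasp_force: 0.0
```

>>> {"op": "send_rows", "data": {"motion": "1 -0.5 0 0.3 0; 1 -1 0 0.6 0; 1 -1 0 0.6 0"}}

```text
clock: 14.5
eef_pos: [0.5898, -0.1906, 0.0595]
tool_rot: [0.999, -0.037, -0.001, -0.0]
ft_force: [-0.3, -0.5, 0.1]
grip_width: -0.0002
grasp_force: 0.0
```

```bash
python3 -c "
from h import *
togo(tgt(42,58),-94.4);togo(tgt(27,48),-94.4)"
```

```text
t 14.5 tcp [ 0.5898 -0.1906  0.0595] y -94.3 j6 2.9 F [-0.3 -0.5  0.1] w -0.0002 | shift [-0.87 -0.08  0.15] twist 0.0021993005945140152
t 14.5 tcp [ 0.5898 -0.1906  0.0595] y -94.3 j6 2.9 F [-0.3 -0.5  0.1] w -0.0002 | shift [-2.37 -0.08  1.15] twist 0.0021993005945140152
```

>>> {"op": "send_rows", "data": {"motion": "1 -0.3 0 0.1 0; 1 -0.6 0 0.1 0; 1 -0.9 0 0.15 0; 1 -0.9 0 0.15 0"}}

```text
clock: 14.9
eef_pos: [0.5822, -0.1902, 0.0587]
tool_rot: [0.999, -0.037, -0.0, 0.0]
ft_force: [-0.8, 0.2, 0.3]
grip_width: 0.0004
grasp_force: 0.0
```

>>> {"op": "send_rows", "data": {"motion": "1 -0.3 0 0.2 0; 1 -0.6 0 0.4 0; 1 -0.6 0 0.4 0"}}

```text
clock: 15.2
eef_pos: [0.5773, -0.1898, 0.0547]
tool_rot: [0.999, -0.037, 0.001, 0.0]
ft_force: [2.5, -0.5, 1.0]
grip_width: 0.0
grasp_force: 0.7
```

>>> {"op": "send_rows", "data": {"motion": "1 -0.2 0 0.1 0; 1 -0.4 0 0.2 0; 1 -0.4 0 0.2 0"}}

```text
clock: 15.5
eef_pos: [0.5748, -0.1898, 0.0535]
tool_rot: [0.999, -0.037, 0.002, 0.0]
ft_force: [4.8, -0.9, 0.4]
grip_width: -0.0001
grasp_force: 2.1
```

Contact: about 5 N along +x. Continuing gently.

>>> {"op": "send_rows", "data": {"motion": "1 -0.2 0 0.1 0; 1 -0.4 0 0.2 0; 1 -0.4 0 0.2 0"}}

```text
clock: 15.8
eef_pos: [0.5705, -0.1894, 0.0513]
tool_rot: [0.999, -0.037, 0.002, 0.0]
ft_force: [5.7, -0.8, -0.0]
grip_width: -0.0001
grasp_force: 2.1
```

>>> {"op": "send_rows", "data": {"motion": "1 -0.2 0 0.1 0; 1 -0.4 0 0.2 0; 1 -0.4 0 0.2 0"}}

```text
clock: 16.1
eef_pos: [0.5667, -0.1892, 0.0493]
tool_rot: [0.999, -0.037, 0.002, 0.0]
ft_force: [5.8, -0.2, -0.3]
grip_width: -0.0002
grasp_force: 2.2
```

```bash
python3 -c "
from h import *
T,o=pose()
for n in ('scene','side'):
  im=vision.camera(n)[:,:,::-1]; cv2.imwrite('pics/'+n+'11.png',im)
from fit import *
fit('11',T,[[0,0,0,0,0],[20,0,10,25,0]],('scene','side'))
togo(tgt(27,48),-94.4)"
```

```text
underside centre (cradle mm) [ 6.5  8.  -0.3] extra lean, side lean deg [ 6.6 -2.7] cost 1.118406961342833 {'scene': 499, 'side': 814}
axis world [-0.598  0.001  0.802] B [ 0.5458 -0.1784  0.0549] lid [ 0.4621 -0.1782  0.1672]
t 16.2 tcp [ 0.5667 -0.1892  0.0493] y -94.2 j6 2.89 F [ 4.9  0.4 -0.1] w -0.0001 | shift [-0.05 -0.11  0.13] twist 0.0028664662173673292
```

>>> {"op": "send_rows", "data": {"motion": "1 -0.2 0 0.1 0; 1 -0.3 0 0.15 0; 1 -0.3 0 0.15 0"}}

```text
clock: 16.5
eef_pos: [0.5621, -0.1885, 0.0472]
tool_rot: [0.999, -0.037, 0.0, -0.0]
ft_force: [3.5, -0.2, 1.0]
grip_width: -0.0
grasp_force: 1.7
```

>>> {"op": "send_rows", "data": {"motion": "1 -0.1 0 0.1 0; 1 -0.2 0 0.1 0; 1 -0.2 0 0.1 0"}}

```text
clock: 16.8
eef_pos: [0.5621, -0.1885, 0.047]
tool_rot: [0.999, -0.037, 0.002, -0.0]
ft_force: [7.3, 1.2, 1.2]
grip_width: -0.0004
grasp_force: 3.3
```

>>> {"op": "send_rows", "data": {"motion": "1 -0.1 0 0 0; 1 -0.2 0 0.1 0; 1 -0.2 0 0.1 0"}}

```text
clock: 17.1
eef_pos: [0.5622, -0.1885, 0.0469]
tool_rot: [0.999, -0.037, 0.004, 0.0]
ft_force: [10.5, 0.6, 2.2]
grip_width: 0.0
grasp_force: 4.6
```

The tin is flush: motion stalled with the force rising to 10 N. Back off, rise, and check the pose and the stripe from above.

>>> {"op": "send_rows", "data": {"motion": "1 1 0 -0.3 0; 1 2.2 0 -2 0; 1 2.2 0 -7 0; 1 2.2 0 -12 0; 1 2.2 0 -17 0"}}

```text
clock: 17.6
eef_pos: [0.5772, -0.1896, 0.2154]
tool_rot: [0.999, -0.037, -0.003, -0.0]
ft_force: [1.1, -0.1, 0.0]
grip_width: -0.0002
grasp_force: 0.0
```

>>> {"op": "send_rows", "data": {"motion": "1 -3 0 -3 0; 1 -8 0 -5 0; 1 -13 0 -5 0; 1 -17 0 -5 0; 1 -17 0 -5 0"}}

```text
clock: 18.1
eef_pos: [0.4025, -0.1758, 0.2643]
tool_rot: [0.999, -0.038, -0.004, -0.001]
ft_force: [0.6, 0.4, 0.1]
grip_width: 0.0001
grasp_force: 0.0
```

>>> {"op": "send_rows", "data": {"motion": "1 0 0 0 0; 1 0 0 0 0; 1 0 0 0 0"}}

```text
clock: 18.4
eef_pos: [0.4109, -0.1775, 0.2646]
tool_rot: [0.999, -0.037, -0.0, -0.0]
ft_force: [0.1, 0.3, 0.1]
grip_width: 0.0
grasp_force: 0.0
```

```bash
cat > lab.py <<'E'
from fit import *
import sys
def look(tag):
    T,o=pose(); np.save(f'w{tag}.npy',T)
    for n in ('wrist','scene','side'): cv2.imwrite(f'pics/{n}{tag}.png',vision.camera(n)[:,:,::-1])
    togo(tgt(-54,250),-94.4)
    p=fit(tag,T,[[0,0,0,0,0],[10,0,5,10,0]],('scene','side'))
    Rc,O=cr(np.load('cr.npy')); im=cv2.imread(f'pics/wrist{tag}.png').astype(int)
    C=O+Rc@[0,0,.14]; n=Rc[:,2]; pc=proj('wrist',C,T); print('lid px pred',pc)
    hsv=cv2.cvtColor(im.astype(np.uint8),cv2.COLOR_BGR2HSV).astype(int)
    L=hullmask('wrist',T,C-.14*0*n,n*1e-6+n) if 0 else None
    yy,xx=np.mgrid[:420,:560]; P=[]
    for x,y in zip(xx.ravel(),yy.ravel()):
        if np.hypot(x-pc[0],y-pc[1])>60: continue
        o_,d=ray('wrist',(x,y),T); q=o_+d*((C-o_)@n)/(d@n); q=Rc.T@(q-C)*1e3
        P.append([q[0],q[1],im[y,x].min(),hsv[y,x,1]])
    P=np.array(P); r=np.hypot(P[:,0],P[:,1])
    s=P[(r<33)&(P[:,2]>125)&(P[:,3]<60)]; g=P[(r<45)&(P[:,3]>80)]
    c=s[:,:2].mean(0); d=np.linalg.svd(s[:,:2]-c)[2][0]; d*=-np.sign(d[1])
    print('stripe n',len(s),'centre',c,'len',np.ptp(s[:,:2]@d),'angle of code from cradle -y toward +x deg',np.degrees(np.arctan2(d[0],-d[1])),'green extents x',np.percentile(g[:,0],[1,99]),'y',np.percentile(g[:,1],[1,99]))
look(sys.argv[1])
E
python3 lab.py 12
```

```text
t 18.55 tcp [ 0.4108 -0.1774  0.2645] y -94.2 j6 2.81 F [-0.5 -0.3 -0.3] w -0.0001 | shift [ 7.49 -0.11  1.44] twist 0.0031647285674071793
underside centre (cradle mm) [ 0.2 -1.9 -1.2] extra lean, side lean deg [2.1 2.6] cost 0.3445335130729199 {'scene': 1230, 'side': 778}
axis world [-0.525  0.088  0.847] B [ 0.54   -0.1879  0.0511] lid [ 0.4665 -0.1755  0.1696]
lid px pred [273.77432339 126.4521012 ]
stripe n 404 centre [ -5.74078705 -16.09414623] len 61.93348108475446 angle of code from cradle -y toward +x deg 43.922176724485986 green extents x [-28.63599327  43.12256639] y [-25.24658566  26.71508055]
```

```bash
cat > st.py <<'E'
from h import *
import sys
def rect(tag):
    T=np.load(f'w{tag}.npy'); Rc,O=cr(np.load('cr.npy')); im=cv2.imread(f'pics/wrist{tag}.png')
    g=np.arange(-44,45,1.); mp=np.array([[proj('wrist',O+Rc@np.array([x/1e3,-y/1e3,.14]),T) for y in g] for x in -g],np.float32)
    return cv2.remap(im,mp[...,0],mp[...,1],cv2.INTER_LINEAR)   # row up = +x cradle, col right = -y cradle, 1 mm/px
r=rect(sys.argv[1]); h=cv2.cvtColor(r,cv2.COLOR_BGR2HSV)
for row in range(4,86,3): print(''.join('#' if h[row,c,1]<60 and r[row,c].min()>120 else ('g' if h[row,c,1]>80 and 55<h[row,c,0]<100 else '.') for c in range(0,89,2)))
m=((h[:,:,1]<70)&(r.min(2)>115)).astype(np.uint8); n,l,s,c=cv2.connectedComponentsWithStats(m)
for k in range(1,n):
    if 40<s[k,4]<1500:
        ys,xs=np.nonzero(l==k); P=np.c_[xs-44.,44.-ys]; d=np.linalg.svd(P-P.mean(0))[2][0]; d*=np.sign(d[0])
        print(s[k],'centre(-y,+x)',P.mean(0),'deg toward +x',np.degrees(np.arctan2(d[1],d[0])),'ext',np.ptp(P@d))
E
python3 st.py 12
```

```text
######.....#.gggggggggggggggggg...#..........
#####......#gggggggggggggggggggg#............
#####.......ggggggggggggggggggggg#...........
#####.......ggggggggggggggggggggg.#..........
#####......ggggggggggggggggggggggg#..........
#####......ggggggggggggggggggggggg...........
#####......gggggggggggggggggggggggg..........
#####.....ggggggggggggggggggggggggg..........
#####.....ggggggggggggggggggggggggg..........
#####....gggggggggggggggggggggggggg..........
#####....ggggggggggggggggggggggggggg#........
#####....ggggggggggggggggggggggggggg#........
####....gggggggggggggggggggggg..#####........
####....gggggggggggggggg#############........
####....gggggggggggggggg##############.......
####....gggggggggggggggg.###########.........
####....ggggggggggggggggg##..gggggggg........
####....gggggggggggggggggggggggggggg.........
.......##.ggggggggggggggggggggggggg.#########
......###.ggggggggggggggggggggggggg##########
#....#####.ggggggggggggggggggggggg###########
#..#########.ggggggggggggggggggg.############
#############.gggggggggggggggg.##############
###############..ggggggggggg.################
###################..########################
####.....####################################
#####.......#################################
####.......##################################
[ 48  30  27  23 277] centre(-y,+x) [17.25270758 -1.11552347] deg toward +x 15.494931907458248 ext 27.077758953936755
```

```bash
cat >> st.py <<'E'
print('--')
m[:, :44]=0; yy,xx=np.mgrid[:89,:89]; m[(xx>68)|(np.abs(yy-44)>14)]=0
f=cv2.resize(r,None,fx=4,fy=4,interpolation=cv2.INTER_CUBIC)[:,:,2].astype(float)
c0=[];
for x in range(52,68):
    col=r[28:62,x].min(1).astype(float); w=np.clip(col-100,0,None); c0.append((x-44,44-(28+(w*np.arange(34)).sum()/w.sum())))
c0=np.array(c0); k=np.polyfit(c0[:,0],c0[:,1],1); print('stripe slope deg',np.degrees(np.arctan(k[0])),'x at -y=0:',k[1],'x at rim:',np.polyval(k,29))
# lid lower half circle
g=(h[:,:,1]>80)&(h[:,:,0]>55)&(h[:,:,0]<100); Q=[]
for x in range(22,67,3):
    ys=np.nonzero(g[:,x])[0]; Q.append((x-44,44-ys.max()))
from scipy.optimize import least_squares
Q=np.array(Q); s=least_squares(lambda p:np.hypot(Q[:,0]-p[0],Q[:,1]-p[1])-29,[0,0],loss='soft_l1'); print('lid centre (-y,+x)',s.x,np.abs(s.fun).mean())
E
python3 st.py 12 | sed -n '/--/,$p'
```

```text
--
stripe slope deg 9.207575829504119 x at -y=0: -4.287109806711393 x at rim: 0.4138004229680359
lid centre (-y,+x) [-0.06387125 -1.33189768] 0.24241145940843747
```

```bash
cat >> st.py <<'E'
print('==')
for x in range(46,72,2): print(x-44, ' '.join('%3d'%v for v in r[30:58,x].min(1)))
E
python3 st.py 12 | sed -n '/==/,$p'
```

```text
==
2  48  48  48  49  49  48  49  49  49  49  48  48  48  48  48  47  47  46  47  48  48  48  48  47  48  48  48  47
4  48  48  49  49  48  48  49  49  49  48  47  49  77 139 175 174 164 149 125 107 100  91  75  55  47  47  47  48
6  49  48  48  48  48  49  49  49  49  49  47  54  97 168 199 200 199 200 200 200 201 191 148  86  51  47  49  49
8  49  48  48  48  48  47  48  48  49  49  48  62 127 186 200 199 198 198 199 199 199 180 125  70  48  47  48  49
10  47  48  48  48  48  48  48  49  49  49  49  77 147 192 199 199 199 198 199 200 200 169 102  55  47  48  48  49
12  47  48  48  48  48  48  49  49  48  47  50  91 165 197 200 199 199 199 200 199 189 145  83  51  47  48  48  48
14  48  48  47  48  47  48  49  49  48  47  59 129 188 199 199 199 199 199 199 200 181 124  69  48  47  47  48  48
16  49  48  48  48  48  48  49  49  48  49  75 147 193 199 199 199 199 199 200 199 174 105  58  46  48  49  49  48
18  49  48  48  49  49  49  48  49  48  52  95 169 198 200 199 199 199 199 200 195 159  86  51  47  48  49  48  48
20  49  49  48  48  48  48  49  49  46  59 127 184 199 199 199 198 199 199 199 184 130  69  49  48  49  48  48  48
22  46  48  48  48  49  49  48  47  48  77 150 192 200 199 199 199 199 199 200 177 103  57  49  49  49  48  48  49
24  28  33  41  47  48  48  48  47  50  93 166 196 200 200 199 199 199 200 197 169  84  48  48  49  49  48  48  48
26  94  83  71  58  42  42  44  42  57 132 185 200 200 200 200 200 200 200 186 125  61  47  48  48  48  47  52  63
```

Home-pose fit: underside within 2 mm and lean within about 2°. The stripe is about 9° off towards +x. I'll regrip the top properly, allowing for the shorter fingers, turn the tin a little, and let go in the V.

```bash
python3 -c "
from h import *
togo(tgt(-62.5,190),-91.4)"
```

```text
t 18.55 tcp [ 0.4108 -0.1774  0.2645] y -94.2 j6 2.81 F [-0.5 -0.3 -0.3] w -0.0001 | shift [ 6.65 -0.11  7.44] twist -0.04919514899242271
```

>>> {"op": "send_rows", "data": {"motion": "-1 3 0 0 -0.05; -1 6.6 -0.1 1 -0.05; -1 6.6 -0.1 4 -0.05; -1 6.6 -0.1 7.4 -0.05; -1 6.6 -0.1 7.4 -0.05"}}

```text
clock: 19.05
eef_pos: [0.4729, -0.1797, 0.1856]
tool_rot: [1.0, -0.012, -0.005, -0.002]
ft_force: [-0.3, 0.1, 0.5]
grip_width: 0.0723
grasp_force: 0.0
```

>>> {"op": "send_rows", "data": {"motion": "-1 0 0 2 0; -1 0 0 4 0; -1 0 0 5 0; -1 0 0 5 0"}}

```text
clock: 19.45
eef_pos: [0.4756, -0.1811, 0.1407]
tool_rot: [1.0, -0.012, -0.001, -0.0]
ft_force: [-1.2, -0.6, -0.1]
grip_width: 0.0853
grasp_force: 0.0
```

```bash
python3 -c "
from h import *
T,o=pose(); w=vision.camera('wrist')[:,:,::-1]; np.save('w13.npy',T); cv2.imwrite('pics/wrist13.png',w)
cv2.imwrite('pics/side13.png',vision.camera('side')[:,:,::-1])
togo(tgt(-62.5,112),-91.4)"; python3 st.py 13 | head -28
```

```text
t 19.55 tcp [ 0.4768 -0.1815  0.1422] y -91.4 j6 2.8 F [ 0.4 -0.   1. ] w 0.0852 | shift [ 0.02 -0.04  3.02] twist 0.00022131239299989235
############gggggggggggggggggggg#####........
############ggggggggggggggggggggg############
###########.ggggggggggggggggggggg############
###########gggggggggggggggggggggg.###########
###########ggggggggggggggggggggggg###########
##########.ggggggggggggggggggggggg###########
##########gggggggggggggggggggggggg###########
##########ggggggggggggggggggggggggg##########
##########ggggggggggggggggggggggggg##########
#########.ggggggggggggggggggggggggg.#########
#########ggggggggggggggggggggggggggg#########
#########ggggggggggggggggggggggggggg#########
########.ggggggggggggggggggggggggggg#########
########..ggggggggggggggggg..################
########..gggggggggggggg#####################
########...ggggggggggggg.####################
########...gggggggggggggg###########.########
#########...ggggggggggggg..ggggggggg.########
#########....ggggggggggggggggggggggg#########
##########....ggggggggggggggggggggg.#########
##########....gggggggggggggggggggg.##########
###########....gggggggggggggggggg.###########
#############...ggggggggggggggg.#############
###############...ggggggggggg.###############
####################......###################
#############################################
#############################################
#############################################
```

>>> {"op": "send_rows", "data": {"motion": "-1 0 0 1 0; -1 0 0 2 0; -1 0 0 2.5 0; -1 0 0 3 0; -1 0 0 3 0"}}

```text
clock: 20.05
eef_pos: [0.4753, -0.181, 0.11]
tool_rot: [1.0, -0.012, -0.001, -0.0]
ft_force: [-0.0, 0.2, -0.0]
grip_width: 0.0852
grasp_force: 0.0
```

>>> {"op": "send_rows", "data": {"motion": "0 0 0 0 0; 1 0 0 0 0; 1 0 0 0 0; 1 0 0 0 0"}}

```text
clock: 20.45
eef_pos: [0.4764, -0.1815, 0.1119]
tool_rot: [1.0, -0.012, 0.001, 0.0]
ft_force: [-0.1, 0.3, 4.3]
grip_width: 0.0564
grasp_force: 63.8
```

>>> {"op": "send_rows", "data": {"motion": "1 0.2 0 -0.15 0; 1 0.4 0 -0.3 0; 1 0.4 0 -0.3 0.06; 1 0.4 0 -0.3 0.12; 1 0.4 0 -0.3 0.12"}}

```text
clock: 20.95
eef_pos: [0.4783, -0.1773, 0.1139]
tool_rot: [0.997, -0.071, -0.002, -0.004]
ft_force: [-4.6, 7.3, 6.5]
grip_width: 0.0564
grasp_force: 64.5
```

>>> {"op": "send_rows", "data": {"motion": "1 -0.2 0 0.15 0; 1 -0.4 0 0.3 0; 1 -0.5 0 0.4 0; 1 -0.5 0 0.4 0"}}

```text
clock: 21.35
eef_pos: [0.4764, -0.1772, 0.1126]
tool_rot: [0.998, -0.07, 0.002, -0.004]
ft_force: [-5.0, 7.9, 16.0]
grip_width: 0.0565
grasp_force: 65.4
```

>>> {"op": "send_rows", "data": {"motion": "-1 0.1 0 -0.3 0; -1 0.1 0 -0.3 0; -1 0.1 0 -0.3 0; -1 0.1 0 -0.3 0"}}

```text
clock: 21.75
eef_pos: [0.4759, -0.1809, 0.1125]
tool_rot: [0.997, -0.072, -0.0, -0.0]
ft_force: [-1.0, 0.1, -0.2]
grip_width: 0.0858
grasp_force: 0.0
```

>>> {"op": "send_rows", "data": {"motion": "-1 0 0 -2 0; -1 0 0 -5 0; -1 -3 0 -8 0; -1 -5 0 -11 0; -1 -6.6 0 -13 0"}}

```text
clock: 22.25
eef_pos: [0.4102, -0.1715, 0.2448]
tool_rot: [0.997, -0.072, 0.001, 0.0]
ft_force: [0.2, 0.3, 0.1]
grip_width: 0.0854
grasp_force: 0.0
```

>>> {"op": "send_rows", "data": {"motion": "-1 0 0 -2 -0.05; -1 0 0 -2 -0.05; -1 0 0 -2 -0.05"}}

```text
clock: 22.55
eef_pos: [0.4109, -0.1715, 0.2627]
tool_rot: [0.999, -0.048, 0.0, 0.0]
ft_force: [0.9, 0.5, -0.2]
grip_width: 0.0855
grasp_force: 0.0
```

```bash
python3 lab.py 14 | head -3; python3 st.py 14 | sed -n '1,28p;/--/,/lid/p'
```

```text
t 22.7 tcp [ 0.4102 -0.1711  0.2615] y -95.4 j6 2.84 F [-0.1  0.7 -0.6] w 0.0856 | shift [7.6  0.36 1.13] twist -0.017768482216997217
underside centre (cradle mm) [11.5 -1.8  2.8] extra lean, side lean deg [8.1 3.7] cost 0.31460964351170445 {'scene': 1282, 'side': 778}
axis world [-0.609  0.114  0.785] B [ 0.5478 -0.1884  0.0602] lid [ 0.4625 -0.1724  0.17  ]
#####.....#.ggggggggggggggggggg..#...........
####......#.ggggggggggggggggggg..............
####........gggggggggggggggggggg#............
####.......ggggggggggggggggggggg.#...........
####.......gggggggggggggggggggggg............
####.......gggggggggggggggggggggg.#..........
####......gggggggggggggggggggggggg#..........
####......gggggggggggggggggggggggg...........
####.....gggggggggggggggggggggggggg..........
####.....gggggggggggggggggggggggggg..........
####.....gggggggggggggggggggggggggg..........
####....ggggggggggggggggggggggggggg..........
........ggggggggggggggggggggggggggg..........
........gggggggggggggggggggggggggggg#........
.......ggggggggggggggggg..###########........
.......ggggggggggggggggg############.........
........gggggggggggggggg#############........
........gggggggggggggggg########.............
.........ggggggggggggggggggggggggggg#########
.........gggggggggggggggggggggggggg##########
..........gggggggggggggggggggggggg.##########
...........gggggggggggggggggggggg.###########
............gggggggggggggggggggg.############
..............gggggggggggggggg.##############
.................gggggggggg.#################
....................#########################
....................#########################
....................#########################
--
stripe slope deg 3.105759955598591 x at -y=0: -7.0862392679979465 x at rim: -5.5127314669598695
lid centre (-y,+x) [-0.83950202 -3.99136563] 0.26772016033500373
```

The stripe is now only about 3° off. The foot moved about 11 mm uphill, so I'll push it home again the same way.

```bash
python3 -c "
from h import *
togo(tgt(52,70),-94.4)"
```

```text
t 22.7 tcp [ 0.4102 -0.1711  0.2615] y -95.4 j6 2.84 F [-0.1  0.7 -0.6] w 0.0856 | shift [18.25  0.19 19.1 ] twist -0.017768482216997217
```

>>> {"op": "send_rows", "data": {"motion": "1 4.5 0 0 -0.02; 1 9 0.1 0 -0.02; 1 13.5 0.2 0 -0.02; 1 18.3 0.2 0 -0.02; 1 18.6 0.2 3 -0.02"}}

```text
clock: 23.2
eef_pos: [0.6056, -0.1924, 0.233]
tool_rot: [0.999, -0.036, 0.005, 0.001]
ft_force: [0.0, 0.2, -0.8]
grip_width: 0.0121
grasp_force: 0.0
```

>>> {"op": "send_rows", "data": {"motion": "1 0 0 4 0; 1 0 0 8 0; 1 0 0 12 0; 1 0 0 16 0; 1 0 0 16 0"}}

```text
clock: 23.7
eef_pos: [0.5895, -0.1887, 0.0646]
tool_rot: [0.999, -0.037, -0.008, -0.002]
ft_force: [-1.7, 0.2, -0.5]
grip_width: -0.0003
grasp_force: 0.0
```

```bash
python3 -c "
from h import *
togo(tgt(38,56),-94.4);togo(tgt(23,47),-94.4)"
```

```text
t 23.7 tcp [ 0.5895 -0.1887  0.0646] y -94.3 j6 2.91 F [-1.7  0.2 -0.5] w -0.0003 | shift [-1.2   0.12  0.88] twist 0.0024908709772242235
t 23.7 tcp [ 0.5895 -0.1887  0.0646] y -94.3 j6 2.91 F [-1.7  0.2 -0.5] w -0.0003 | shift [-2.69  0.12  1.8 ] twist 0.0024908709772242235
```

>>> {"op": "send_rows", "data": {"motion": "1 -0.4 0.1 0.4 0; 1 -0.8 0.1 0.7 0; 1 -1.2 0.1 0.9 0; 1 -1.2 0.1 0.9 0"}}

```text
clock: 24.1
eef_pos: [0.5839, -0.1912, 0.0657]
tool_rot: [0.999, -0.037, 0.001, 0.0]
ft_force: [0.0, 0.5, 0.1]
grip_width: 0.0002
grasp_force: 0.0
```

>>> {"op": "send_rows", "data": {"motion": "1 -0.3 0 0.2 0; 1 -0.6 0 0.4 0; 1 -0.9 0 0.5 0; 1 -0.9 0 0.5 0"}}

```text
clock: 24.5
eef_pos: [0.574, -0.1901, 0.0588]
tool_rot: [0.999, -0.037, -0.0, -0.0]
ft_force: [-0.4, 0.3, -0.0]
grip_width: 0.0003
grasp_force: 0.0
```

>>> {"op": "send_rows", "data": {"motion": "1 -0.2 0 0.1 0; 1 -0.4 0 0.2 0; 1 -0.4 0 0.2 0"}}

```text
clock: 24.8
eef_pos: [0.5703, -0.1898, 0.0568]
tool_rot: [0.999, -0.037, -0.0, -0.0]
ft_force: [0.1, 0.6, 0.2]
grip_width: -0.0001
grasp_force: 0.0
```

>>> {"op": "send_rows", "data": {"motion": "1 0 0 0.3 0; 1 -0.2 0 0.6 0; 1 -0.4 0 0.7 0; 1 -0.4 0 0.7 0"}}

```text
clock: 25.2
eef_pos: [0.566, -0.1895, 0.0495]
tool_rot: [0.999, -0.037, -0.001, -0.0]
ft_force: [0.1, -1.0, 0.1]
grip_width: 0.0001
grasp_force: 0.0
```

>>> {"op": "send_rows", "data": {"motion": "1 -0.2 0 0.1 0; 1 -0.4 0 0.2 0; 1 -0.5 0 0.25 0; 1 -0.5 0 0.25 0"}}

```text
clock: 25.6
eef_pos: [0.5626, -0.1894, 0.048]
tool_rot: [0.999, -0.037, 0.001, 0.0]
ft_force: [3.5, -0.2, -0.3]
grip_width: -0.0002
grasp_force: 1.0
```

>>> {"op": "send_rows", "data": {"motion": "1 -0.1 0 0 0; 1 -0.2 0 0 0; 1 -0.2 0 0 0"}}

```text
clock: 25.9
eef_pos: [0.5619, -0.1894, 0.0484]
tool_rot: [0.999, -0.037, 0.002, 0.0]
ft_force: [5.8, 0.1, -0.9]
grip_width: 0.0001
grasp_force: 2.4
```

>>> {"op": "send_rows", "data": {"motion": "1 -0.2 0 0.1 0; 1 -0.4 0 0.2 0; 1 -0.4 0 0.2 0"}}

```text
clock: 26.2
eef_pos: [0.5619, -0.1894, 0.0481]
tool_rot: [0.999, -0.037, 0.006, 0.001]
ft_force: [11.1, 0.9, -0.5]
grip_width: 0.0002
grasp_force: 5.1
```

>>> {"op": "send_rows", "data": {"motion": "1 -0.1 0 0.05 0; 1 -0.2 0 0.1 0; 1 -0.2 0 0.1 0"}}

```text
clock: 26.5
eef_pos: [0.562, -0.1894, 0.0481]
tool_rot: [0.999, -0.036, 0.008, 0.001]
ft_force: [14.3, 0.6, 2.1]
grip_width: -0.0002
grasp_force: 6.5
```

Flush again: no motion at 14 N. Back off, then measure from above on the way to the key.

>>> {"op": "send_rows", "data": {"motion": "1 1.4 0 -0.4 0; 1 2.8 0 -2 0; 1 2.8 0 -7 0; 1 2.8 0 -12 0; 1 2.8 0 -17 0"}}

```text
clock: 27.0
eef_pos: [0.58, -0.1905, 0.2155]
tool_rot: [0.999, -0.037, -0.002, -0.0]
ft_force: [1.7, 0.4, 0.2]
grip_width: -0.0002
grasp_force: 0.0
```

>>> {"op": "send_rows", "data": {"motion": "1 -3 0 -3 0; 1 -8 0 -5 0; 1 -13 0 -5 0; 1 -17 0 -5 0; 1 -17 0 -5 0"}}

```text
clock: 27.5
eef_pos: [0.4051, -0.1767, 0.2643]
tool_rot: [0.999, -0.038, -0.003, -0.001]
ft_force: [0.8, 0.3, 1.8]
grip_width: -0.0
grasp_force: 0.0
```

>>> {"op": "send_rows", "data": {"motion": "1 0 0 0 0; 1 0 0 0 0; 1 0 0 0 0"}}

```text
clock: 27.8
eef_pos: [0.4131, -0.1783, 0.2643]
tool_rot: [0.999, -0.037, -0.0, -0.0]
ft_force: [0.2, 0.2, 0.1]
grip_width: 0.0
grasp_force: 0.0
```

```bash
python3 lab.py 15 | head -3; python3 st.py 15 | sed -n '1,28p;/--/,/lid/p'
python3 -c "
from h import *
togo(tgt(-45,130,-92.5),-94.4)"
```

```text
t 27.95 tcp [ 0.4128 -0.1782  0.2641] y -94.2 j6 2.81 F [ 0.2 -0.3 -0.1] w 0.0001 | shift [ 7.28 -0.17  1.4 ] twist 0.0031261159186846783
underside centre (cradle mm) [12.5 -0.5  2.3] extra lean, side lean deg [8.3 3.4] cost 0.3153464831143038 {'scene': 1284, 'side': 778}
axis world [-0.612  0.109  0.784] B [ 0.5489 -0.1872  0.0603] lid [ 0.4633 -0.172   0.17  ]
######.....#.ggggggggggggggggggg#.#..........
######.....#gggggggggggggggggggg#.#..........
######......ggggggggggggggggggggg#...........
#####.......ggggggggggggggggggggg............
#####......ggggggggggggggggggggggg#..........
#####......ggggggggggggggggggggggg#..........
#####.....gggggggggggggggggggggggg...........
#####.....ggggggggggggggggggggggggg..........
#####.....ggggggggggggggggggggggggg..........
#####....gggggggggggggggggggggggggg..........
#####....gggggggggggggggggggggggggg..........
#####...ggggggggggggggggggggggggggg..........
####....gggggggggggggggggggggggggggg#........
####....ggggggggggggggggggg.......###........
####...ggggggggggggggggg#############........
####....gggggggggggggggg#############........
[... 152 characters left out ...]
gggggggggggggggggggggg##########
##..######gggggggggggggggggggggggg###########
###########.gggggggggggggggggggg.############
############.gggggggggggggggggg.#############
##############..gggggggggggg.################
#################....g..#####################
#####...#####################################
#####.....##..###############################
#####.....#.#################################
--
stripe slope deg 3.281289359301073 x at -y=0: -5.379224627012421 x at rim: -3.716596760866199
lid centre (-y,+x) [-0.99999997 -2.32202646] 0.18284321505572076
t 27.95 tcp [ 0.4128 -0.1782  0.2641] y -94.2 j6 2.81 F [ 0.2 -0.3 -0.1] w 0.0001 | shift [ 8.16  9.09 13.4 ] twist 0.0031261159186846783
```

```bash
cat > lad.py <<'E'
from fit import *
Rc,O=cr(np.load('cr.npy'))
def run(tag,tw):
    T=np.load(f'w{tw}.npy'); res={}
    for c in ('scene','side','wrist'):
        im=cv2.cvtColor(cv2.GaussianBlur(cv2.imread(f"pics/{c}{tag}.png"),(3,3),0),cv2.COLOR_BGR2HSV).astype(int)
        g=(im[:,:,0]>60)&(im[:,:,0]<95)&(im[:,:,1]>80)&(im[:,:,2]>25)
        ctr=proj(c,O+Rc@[0,0,.07],T).astype(int); w=np.zeros_like(g); r=150 if c=="wrist" else 48
        w[max(0,ctr[1]-r):ctr[1]+r,max(0,ctr[0]-r):ctr[0]+r]=1; g&=w; row=[]
        for dl in range(-4,17,2):
            s,k=np.sin(np.radians(dl)),np.cos(np.radians(dl)); bx=-22+(22+(60-29*s)*s)/k
            m=hullmask(c,T,O+Rc@[bx/1e3,0,.029*abs(s)],Rc@[-s,0,k]); row.append(((g&~m).sum()+.35*(m&~g&w).sum())/g.sum())
        res[c]=np.round(row,3)
    for c in res: print(tag,c,res[c])
for t in ('8','12','14','15'): run(t,t)
for c in('scene','side'):
    I={t:cv2.imread(f'pics/{c}{t}.png').astype(int) for t in('12','14','15')}
    o=proj(c,O+Rc@[0,0,.04]).astype(int); W=np.s_[o[1]-30:o[1]+30,o[0]-30:o[0]+30]
    print(c,[(a,b,int((np.abs(cv2.GaussianBlur(I[a].astype(np.float32),(5,5),0)-cv2.GaussianBlur(I[b].astype(np.float32),(5,5),0)).sum(2)[W]>50).sum())) for a,b in(('12','14'),('12','15'),('14','15'))])
E
python3 lad.py
```

```text
8 scene [0.249 0.254 0.262 0.24  0.238 0.227 0.226 0.227 0.207 0.2   0.184]
8 side [0.432 0.404 0.377 0.347 0.317 0.295 0.254 0.213 0.184 0.151 0.142]
8 wrist [0.146 0.132 0.119 0.107 0.096 0.089 0.082 0.076 0.07  0.064 0.062]
12 scene [0.205 0.209 0.208 0.203 0.206 0.197 0.196 0.199 0.206 0.216 0.228]
12 side [0.175 0.17  0.163 0.169 0.171 0.175 0.191 0.219 0.244 0.267 0.294]
12 wrist [0.101 0.088 0.078 0.074 0.089 0.104 0.119 0.133 0.146 0.159 0.171]
14 scene [0.183 0.186 0.186 0.18  0.183 0.175 0.174 0.178 0.18  0.188 0.198]
14 side [0.186 0.177 0.163 0.169 0.171 0.166 0.171 0.197 0.22  0.244 0.274]
14 wrist [0.125 0.109 0.098 0.075 0.078 0.091 0.106 0.119 0.131 0.143 0.155]
15 scene [0.182 0.185 0.185 0.179 0.182 0.174 0.173 0.177 0.182 0.195 0.204]
15 side [0.18  0.175 0.163 0.169 0.171 0.171 0.184 0.212 0.235 0.26  0.29 ]
15 wrist [0.109 0.096 0.086 0.069 0.085 0.101 0.115 0.129 0.143 0.155 0.165]
scene [('12', '14', 85), ('12', '15', 75), ('14', '15', 0)]
side [('12', '14', 35), ('12', '15', 18), ('14', '15', 0)]
```

Wrist silhouettes put the tin home, within about 2°, and the stripe slope is about 3°. Next is the key. I'll turn the tool 90° so the wide linkage stays clear of the tin.

>>> {"op": "send_rows", "data": {"motion": "1 1.5 2.5 0 -0.14; 1 3.5 5 0 -0.28; 1 5.5 7.5 0 -0.42; 1 7.5 9.1 1 -0.56; 1 8.1 9.1 3 -0.7"}}

```text
clock: 28.45
eef_pos: [0.489, -0.2777, 0.2342]
tool_rot: [0.951, 0.31, 0.001, 0.001]
ft_force: [-0.6, 1.1, 0.3]
grip_width: -0.0003
grasp_force: 0.0
```

>>> {"op": "send_rows", "data": {"motion": "1 0 0 0 -0.14; 1 0 0 0 -0.28; 1 0 0 0 -0.42; 1 0 0 0 -0.56; 1 0 0 0 -0.7"}}

```text
clock: 28.95
eef_pos: [0.4866, -0.2749, 0.2338]
tool_rot: [0.786, 0.618, -0.0, -0.0]
ft_force: [-0.2, 0.2, -0.8]
grip_width: 0.0001
grasp_force: 0.0
```

```bash
python3 -c "
from h import *
togo(tgt(-44,110,-93),-4.4)"
```

```text
t 28.95 tcp [ 0.4866 -0.2749  0.2338] y -13.7 j6 1.3 F [-0.2  0.2 -0.8] w 0.0001 | shift [-0.    0.19 12.38] twist -0.1620788435615598
```

>>> {"op": "send_rows", "data": {"motion": "1 0 0.2 3 -0.14; 1 0 0.2 7 -0.16; 1 0 0.2 10 -0.16; 1 0 0.2 12.4 -0.16; 1 0 0.2 12.4 -0.16"}}

```text
clock: 29.45
eef_pos: [0.4855, -0.2737, 0.106]
tool_rot: [0.736, 0.677, -0.001, -0.004]
ft_force: [-0.5, -0.7, -0.2]
grip_width: -0.0004
grasp_force: 0.0
```

>>> {"op": "send_rows", "data": {"motion": "1 0 0 0.5 0; 1 0 0 1 0; 1 0 0 1 0"}}

```text
clock: 29.75
eef_pos: [0.4887, -0.2757, 0.1011]
tool_rot: [0.736, 0.676, 0.0, 0.001]
ft_force: [0.3, -0.3, 0.3]
grip_width: 0.0001
grasp_force: 0.0
```

```bash
python3 -c "
from h import *
togo(tgt(-44,79,-93),-4.4)
T,o=pose()
for n in ('scene','side','wrist'): cv2.imwrite('pics/'+n+'16.png',vision.camera(n)[:,:,::-1])
np.save('w16.npy',T)
w=cv2.cvtColor(cv2.imread('pics/wrist16.png'),cv2.COLOR_BGR2HSV); m=(w[:,:,0]<22)&(w[:,:,0]>5)&(w[:,:,1]>170)&(w[:,:,2]>120)
ys,xs=np.nonzero(m); print('orange',len(xs),xs.min(),xs.max(),ys.min(),ys.max())
Rc,O=cr(np.load('cr.npy'))
for x,y in((17,-75.5),(17,-109.5),(-17,-75.5),(-17,-109.5)): print(proj('wrist',O+Rc@np.array([x/1e3,y/1e3,.0715]),T).round())
"
```

```text
t 29.75 tcp [ 0.4887 -0.2757  0.1011] y -4.9 j6 1.14 F [ 0.3 -0.3  0.3] w 0.0001 | shift [ 0.03 -0.04  2.21] twist -0.008118387941744317
orange 2439 262 319 208 274
[320. 217.]
[317. 275.]
[264. 208.]
[265. 262.]
```

>>> {"op": "send_rows", "data": {"motion": "1 0 0 0.5 0; 1 0 0 1 0; 1 0 0 1.2 0; 1 0 0 1.2 0"}}

```text
clock: 30.3
eef_pos: [0.4876, -0.2751, 0.0878]
tool_rot: [0.737, 0.676, -0.0, -0.001]
ft_force: [-0.7, -0.5, 0.4]
grip_width: -0.0002
grasp_force: 0.0
```

>>> {"op": "send_rows", "data": {"motion": "1 0 0.1 0.2 0; 1 0 0.2 0.35 0; 1 0 0.2 0.35 0"}}

```text
clock: 30.6
eef_pos: [0.4902, -0.2755, 0.0848]
tool_rot: [0.736, 0.676, -0.0, -0.0]
ft_force: [0.7, 1.2, 0.9]
grip_width: -0.0004
grasp_force: 0.0
```

>>> {"op": "send_rows", "data": {"motion": "1 0 0.1 0.17 0; 1 0 0.1 0.17 0; 1 0 0.1 0.17 0"}}

```text
clock: 30.9
eef_pos: [0.4911, -0.2756, 0.0833]
tool_rot: [0.737, 0.676, 0.0, -0.0]
ft_force: [-0.2, 0.4, -0.4]
grip_width: -0.0002
grasp_force: 0.0
```

>>> {"op": "send_rows", "data": {"motion": "1 0 0.1 0.17 0; 1 0 0.1 0.17 0; 1 0 0.1 0.17 0"}}

```text
clock: 31.2
eef_pos: [0.4921, -0.2757, 0.0815]
tool_rot: [0.737, 0.676, -0.0, -0.0]
ft_force: [0.3, 0.1, -0.2]
grip_width: -0.0001
grasp_force: 0.0
```

>>> {"op": "send_rows", "data": {"motion": "1 0 0 0.2 0; 1 0 0 0.2 0; 1 0 0 0.2 0"}}

```text
clock: 31.5
eef_pos: [0.492, -0.2757, 0.0795]
tool_rot: [0.737, 0.676, -0.0, -0.0]
ft_force: [1.2, -0.7, -0.3]
grip_width: -0.0001
grasp_force: 0.0
```

>>> {"op": "send_rows", "data": {"motion": "1 0 0 0.2 0; 1 0 0 0.2 0; 1 0 0 0.2 0"}}

```text
clock: 31.8
eef_pos: [0.4924, -0.2759, 0.0781]
tool_rot: [0.737, 0.676, 0.0, 0.0]
ft_force: [-0.1, 0.3, 3.2]
grip_width: -0.0003
grasp_force: 1.4
```

>>> {"op": "send_rows", "data": {"motion": "1 0 0 0.2 0; 1 0 0 0.2 0; 1 0 0 0.2 0"}}

```text
clock: 32.1
eef_pos: [0.4928, -0.276, 0.0775]
tool_rot: [0.736, 0.676, 0.001, 0.001]
ft_force: [-1.6, 1.3, 10.6]
grip_width: 0.0001
grasp_force: 5.0
```

>>> {"op": "send_rows", "data": {"motion": "1 0 0 -0.1 0; 1 0 0 -0.1 0; 1 0 0 -0.1 0"}}

```text
clock: 32.4
eef_pos: [0.4927, -0.2759, 0.0776]
tool_rot: [0.736, 0.676, 0.0, 0.001]
ft_force: [-0.8, 0.8, 7.3]
grip_width: -0.0001
grasp_force: 3.4
```

>>> {"op": "send_rows", "data": {"motion": "1 0 0 0 0; 1 0 0 0 0; 1 0 0 0 0; 1 0 0 0 0; 1 0 0 0 0"}}

```text
clock: 32.9
eef_pos: [0.4927, -0.2759, 0.0776]
tool_rot: [0.736, 0.676, 0.0, 0.001]
ft_force: [-0.6, 1.2, 7.8]
grip_width: 0.0002
grasp_force: 3.4
```

Key held at about 7 N for over half a second. Moving away now.

>>> {"op": "send_rows", "data": {"motion": "1 0 -0.1 -2 0; 1 0 -0.1 -6 0; 1 0 -0.1 -11 0; 1 0 -0.1 -15 0; 1 0 -0.1 -18 0"}}

```text
clock: 33.4
eef_pos: [0.4914, -0.276, 0.2591]
tool_rot: [0.737, 0.676, 0.0, 0.001]
ft_force: [-0.0, 0.1, 0.3]
grip_width: 0.0
grasp_force: 0.0
```

>>> {"op": "send_rows", "data": {"motion": "1 0 -3 0 0; 1 0 -5 0 0; 1 0 -5 0 0; 1 0 -5 0 0"}}

```text
clock: 33.8
eef_pos: [0.4413, -0.2714, 0.2563]
tool_rot: [0.737, 0.676, 0.0, -0.0]
ft_force: [0.7, 0.0, 0.1]
grip_width: -0.0002
grasp_force: 0.0
```

```bash
python3 -c "
from h import *
T,o=pose(); np.save('w17.npy',T)
for n in ('scene','side','wrist'): cv2.imwrite('pics/'+n+'17.png',vision.camera(n)[:,:,::-1])
togo([.4,-.2,.2])
Rc,O=cr(np.load('cr.npy'))
for c in('scene','side'):
    a,b=[cv2.GaussianBlur(cv2.imread(f'pics/{c}{t}.png').astype(np.float32),(5,5),0) for t in('15','17')]
    o=proj(c,O+Rc@[0,0,.05]).astype(int); print(c,(np.abs(a-b).sum(2)[o[1]-25:o[1]+25,o[0]-25:o[0]+25]>50).sum())
"
python3 -c "
import lad" >/dev/null; python3 -c "
from lad import *" | head -0; sed -i "s/('8','12','14','15')/('17',)/" lad.py; python3 lad.py | head -3
```

```text
t 33.95 tcp [ 0.4419 -0.2714  0.256 ] y -4.8 j6 1.1 F [-0.3  0.9  0.3] w 0.0 | shift [ 6.76 -4.77  5.6 ] twist None
scene 0
side 0
17 scene [0.184 0.187 0.187 0.181 0.184 0.176 0.175 0.179 0.184 0.196 0.205]
17 side [0.183 0.178 0.168 0.173 0.176 0.176 0.186 0.214 0.237 0.262 0.292]
17 wrist [0.15  0.133 0.112 0.081 0.092 0.116 0.14  0.161 0.18  0.199 0.219]Exception ignored on flushing sys.stdout:
BrokenPipeError: [Errno 32] Broken pipe
```

```bash
python3 -c "
from workcell import workorder
print(workorder.job_done())"
```

```text
the job is handed in; nothing more can be done
None
```

The green tin stands in the cradle to within about 2°, its code a few degrees off square (measurements gave 3–8°), and the orange key was held at about 7 N (10.6 N at first touch) for about 0.8 s, but the tin slipped from the grip once while going in, so I pushed it home, regripped it to turn the code, let go, and pushed its foot home again before handing in at about 34 s.

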